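# Hang the nut scoop in its catch collar

## Task

The washed nut scoop is standing handle-down in the drain rack. Lift it out, feel for the bore of the scoop stand's collar with the handle's end, lower the handle through and press it past the collar's spring catches until the back of the bowl sits fully home on the collar, then let go. The arm of the stand is thin: keep the load on it light throughout (25 N is too much), and leave the other things on the counter where they are.

Things in the scene. Friction and masses are not known exactly. Their poses are not given: they have to be found in the camera images.
- scoop: Plain cast-aluminium nut scoop, 220 to 370 g, starting upright, handle down, in one of the two rack holes. Origin: centre of the flat back of the bowl (the face that seats on the collar), on the handle's axis. z: from handle to bowl, up when it stands handle-down; x: out of the bowl's open side. The back spans x = -27 to 12, y = -25 to 25 mm.
- scoop_grip (a point): Midway between the bowl's two flat parallel side walls, on the handle's axis, 30 mm above the scoop's origin; axes as the scoop's. The walls' outer faces are at y = +-25 mm (50 mm to grip across), 3 mm thick, x = -10 to 12 mm, reaching from 30 mm below to at least 28 mm above this point; the rounded bottom of the trough is at x = -27 mm, its lip 58 mm above.
- scoop_tip (a point): The flat lower end of the scoop's round handle, 100 mm below the scoop's origin, on the axis. Handle: 16 mm diameter from this end (1.5 mm chamfer) for 54 mm, then swelling to a 20 mm bead at 63 to 69 mm above the end, then narrowing to a 15 mm neck at 85 mm and on up to the bowl's back.
- rack: Steel drain rack, fixed on the counter; origin on the counter under its centre. Flat top plate 85 x 190 mm (x, y) at z = 115 mm with two round 30 mm holes at y = +47.5 and -47.5 mm; the scoop's back rests on the plate, its handle hanging loosely in one hole. Drip tray 110 x 215 mm, 12 mm high, underneath.
- cup: Small steel measuring cup, 48 mm diameter, 32 mm high, with a thin 80 mm handle below, standing handle-down in the other rack hole (either one). Origin under the cup's bottom, 115 mm above the counter. To be left there.
- stand: Scoop stand, fixed: dark round base 116 mm across, 18 mm post up to z = 166 mm, a grey clamp block on it at z = 117 to 151 mm, and from this a 10 mm arm at z = 134 mm, along about -x of this frame, that carries the collar at its end. Origin on the counter under the post. The arm and collar do not give way or turn.
- collar (a point): NOMINAL centre of the collar's upper face, 110 mm from the post along the stand's -x, z = 140 mm. The arm is set by hand and its setting is not measured: the real collar is turned about the post by up to 0.09 rad either way and is up to 8 mm nearer or farther: up to 13 mm off, at this height. Flat steel flange 56 mm across, 22 mm bore (square edge), 12 mm deep, axis vertical.
- catches (a point): NOMINAL middle of the collar's bore, 6 mm below collar (as far off as that). Two white spring balls stick 3 mm into the bore here from opposite sides, along the stand's y, 16 mm apart; each yields outward with 2.5 N plus 1 N per mm. Pushing the handle's bead between them takes about 4 to 11 N, more than the scoop's weight; they then close over the neck and draw the scoop down.
- bowl: White tasting bowl with nuts, 90 mm across, 34 mm high, loose; origin under its centre. Bystander.
- jar: Glass jar with red cap, 80 mm diameter, 115 mm high, loose; origin under its centre. Bystander.
- jar2: Amber glass jar with red cap, 80 mm diameter, 105 mm high, loose; origin under its centre. Bystander.
- nutcracker: Steel nutcracker, 150 mm long, 16 mm high, lying on the counter along its own x; origin at its joint. Bystander.
There are look-alikes about, which are no part of the job. Leave any green look-alike of the stand alone.

How it is judged:
By the outcome, as a careful person would: the job done as asked, in the order asked, and still so for the second after the job is handed in, with the robot touching nothing.
It also fails if it takes over 72 s, if anything falls off the work surface, if the arm or the gripper's body presses on something with over 40 N, if the wrist force passes 120 N, or if a joint passes its speed limit or range.

## Robot

A 6-joint arm with a two-finger parallel gripper is mounted at the origin on the work surface. World frame = base frame: x ahead of the robot, y to its left, z up, the work surface at z = 0. Lengths are in m, angles in degrees, forces in N, time in s.
With the tool pointing down it reaches from about 0.25 to 0.725 m from the base axis. Payload 9.7 kg.
Tool frame: the origin (TCP) lies on the centre line of the jaws, within the pads' length; the fingertips stand 22 mm ahead of it and the grasp point (between the pads) lies 3 mm ahead of it; z points along the fingers, y is the direction in which the jaws open and shut (so a half turn about z gives the same grasp; the last joint's range is limited). The gripper opens to 85 mm and grips with 20 to 120 N. Pads are 22 mm wide; open, the fingers measure 114 mm over their backs; the gripper's body (76 mm by 85 mm) begins 54 mm behind the grasp point. The pads swing forward as they close: fully open they stand 13 mm farther back than shut.
Start: joints at [73.625, 4.979, 10.078, 95.1, 0, 90], TCP at [0.155, 0.528, 0.218] pointing down, gripper open.
Joint ranges: [-179.16, 179.16], [-48.56, 103.87], [-65.8, 70.77], [-126.05, 130.52], [-82.76, 87.17], [-180, 180]. Speed limits (degrees/s): [127.2, 127.2, 147.25, 180, 180, 180].

## Interface

Orientations are given as [roll, pitch, yaw] about the fixed x, y, z axes, in that order (R = Rz(yaw) Ry(pitch) Rx(roll)).
In Python, from workcell import get_obs, camera, camera_params, job_done gives the robot as it stands.
- The arm moves only by the tool servo_tool, never from a script. Its argument "steps" is a list of rows, each an object of numbers: "x", "y", "z": the shift along the world's x, y, z in mm; "yaw": the turn about the world's z in degrees. A call has 1 to 12 rows; each row is the pose to reach, as a shift and turn from the pose measured when the call began; what a row does not reach only later rows make up. A row lasts 1/8 s, in which the tool goes at most 62.5 mm and 10.7 degrees, less where a joint would pass 70% of its speed; a pose out of reach is approached as far as the arm can. A call with a gripper value outside its range is refused whole. "grip" is the finger opening in mm, from 0 to 85.4, set as the call begins (left out, the last holds). The fingers move at their own pace and stop on an object; "grip_force" is the grip in N (left out, the last holds). Time passes only in rows, so rows that repeat a pose let the fingers close. It gives the time, the measured TCP pose, the force and the opening at its end, in the units of the state.
- get_obs(): the state, without advancing time (a new reading comes with each control period).
- camera(name): name is "scene" or "top" or "wrist"; returns (picture, depth): 400x640x3 uint8, red, green, blue; 400x640 float32, m along the optical axis (not along the pixel's ray), 0 where there is no reading.
- camera_params(name): a dict with "intrinsics" (3x3 intrinsics, pixels), "D" ([k1, k2, p1, p2, k3] as OpenCV has them; the pictures are not rectified), "rvec" (rotation vector, rad) and "tvec" (3), from world to camera coordinates, as OpenCV has them; the wrist camera has in their place "hand_eye" (4x4, takes a point from camera to tool coordinates, whose origin is the TCP and whose axes are the flange's). Camera axes: x right, y down, z forward; pixel columns grow to the right and rows downward; lengths in m; the calibration is good to about 2 mm. A picture is of the moment at which its call begins: read the wrist's pose just before it. camera_params takes no time and is no camera call.
- job_done(): hands the job in, once; it reports no verdict.
The state is a dict: "time": time; "q": joint angles; "qd": joint speeds; "joint_efforts": joint torques, N m; "ee_pos": TCP position; "tcp_rot": TCP orientation; "wrist_force": force on the tool from outside, world axes, zero at the start; "torque": the same for the moment, N m; "opening": finger opening in m.
Only numpy, scipy, OpenCV 4.12 (cv2) and the standard library are available. Lean on these libraries where they do the work, as an engineer would, in place of code of your own. Each camera call takes 0.05 s, during which the arm holds its last target.

## Working session

There is one attempt and no reset: what is moved stays moved. The work goes in short steps, Python scripts to look and compute and a tool call to move; the robot and the scene stay as the last step left them, time stands still between calls to the robot, and variables do not carry over. Pictures are saved under pics/ and viewed, and the job is handed in when it is done.

Besides the shell and the picture viewer there is one more tool, called after "Request:" in YAML: its name, and indented under it one key for each argument. servo_tool: Moves the arm, as the interface text tells. Its arguments: {"type":"object","properties":{"steps":{"type":"array"},"grip":{"type":"number"},"grip_force":{"type":"number"}},"required":["steps"]}

```bash
mkdir -p pics; ls; python3 - <<'E'
from workcell import *
import cv2,numpy as np
o=get_obs();print(o)
for n in ("scene","top","wrist"):
    p,d=camera(n);cv2.imwrite(f"pics/{n}0.png",p[:,:,::-1]);np.save(f"pics/{n}0d.npy",d)
    c=camera_params(n);print(n,{k:np.round(v,4).tolist() for k,v in c.items()})
E
```

```text
pics
{'time': 0.0, 'q': array([7.36247494e+01, 5.01203287e+00, 1.00335872e+01, 9.50996612e+01,
       8.91885965e-04, 9.00008078e+01]), 'qd': array([-0.02869993,  0.11868392,  0.08938386,  0.00110954, -0.09423937,
        0.05628684]), 'joint_efforts': array([ 7.97287612e-04, -5.20380557e+01,  4.64818418e+01,  1.59802608e-02,
       -3.08315839e-05, -1.93292107e-05]), 'ee_pos': array([0.15498437, 0.52744922, 0.21756637]), 'tcp_rot': array([-1.79921893e+02, -8.90783885e-04,  1.63623940e+02]), 'wrist_force': array([-0.41643204,  0.49864071,  0.53636192]), 'torque': array([-0.04168589,  0.00623825, -0.01759534]), 'opening': 0.08523111372033658}
scene {'intrinsics': [[375.7705, 0.0, 324.3159], [0.0, 375.7705, 203.0013], [0.0, 0.0, 1.0]], 'D': [-0.0709, 0.0, 0.0, 0.0, 0.0], 'rvec': [1.5042, 2.0574, -0.8579], 'tvec': [0.2027, -0.2544, 1.4512]}
top {'intrinsics': [[413.5243, 0.0, 333.4478], [0.0, 413.5243, 208.5823], [0.0, 0.0, 1.0]], 'D': [-0.0586, 0.0, 0.0, 0.0, 0.0], 'rvec': [2.0978, -2.151, 0.1505], 'tvec': [-0.002, 0.5074, 1.0384]}
wrist {'intrinsics': [[308.8103, 0.0, 317.4369], [0.0, 308.8103, 199.1907], [0.0, 0.0, 1.0]], 'D': [-0.0365, 0.0, 0.0, 0.0, 0.0], 'hand_eye': [[-0.0001, -0.9485, -0.3169, 0.0833], [1.0, -0.0006, 0.0014, 0.0], [-0.0015, -0.3169, 0.9485, -0.1543], [0.0, 0.0, 0.0, 1.0]]}
```

View pics/scene0.png

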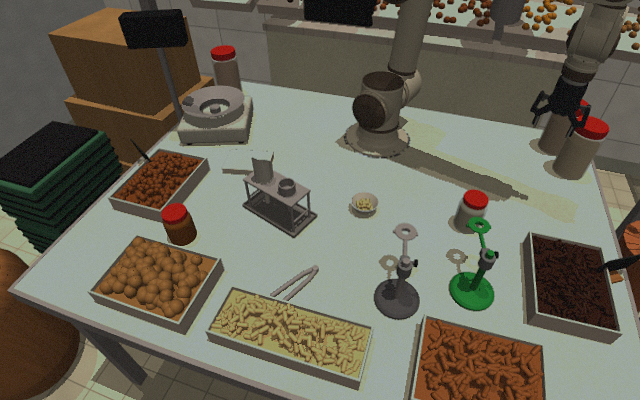

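View pics/top0.png

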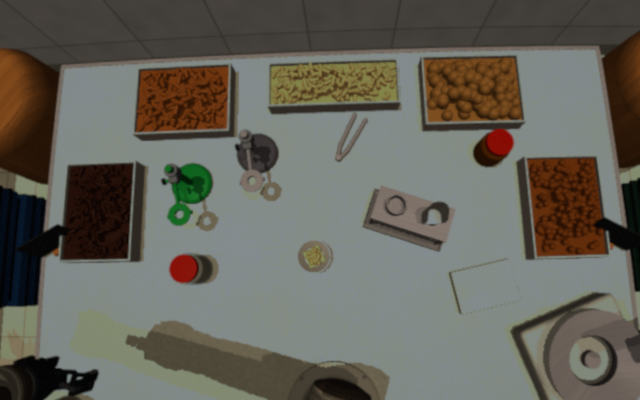

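View pics/wrist0.png

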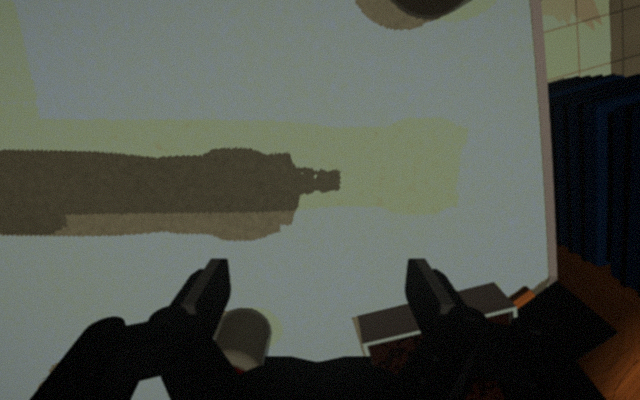

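The scene view shows the rack with scoop and cup around (280,200), and the grey stand with its base at (397,297) and collar at (404,232). The green look-alike is at (472,290). In the top view the scoop is at about (437,215), the cup at (396,205), the grey collar at (252,181) and the green collar at (179,214).

```bash
cat > h.py <<'E'
import numpy as np,cv2
from workcell import *
from scipy.spatial.transform import Rotation as R
def pose(o): 
    T=np.eye(4);T[:3,:3]=R.from_euler('xyz',o['tcp_rot'],degrees=True).as_matrix();T[:3,3]=o['ee_pos'];return T
def cam(name,o=None):
    c=camera_params(name);K=np.array(c['intrinsics']);D=np.array(c['D'])
    if name=='wrist': T=pose(o)@np.array(c['hand_eye'])
    else:
        Rm=cv2.Rodrigues(np.array(c['rvec']))[0];T=np.eye(4);T[:3,:3]=Rm.T;T[:3,3]=-Rm.T@np.array(c['tvec'])
    return K,D,T
def rays(cm,uv):
    K,D,T=cm;n=cv2.undistortPoints(np.array(uv,float).reshape(-1,1,2),K,D).reshape(-1,2)
    return T[:3,3],np.c_[n,np.ones(len(n))]@T[:3,:3].T
def plane(cm,uv,z):
    o,d=rays(cm,uv);return o+d*((z-o[2])/d[:,2])[:,None]
def dep(cm,uv,depth):
    uv=np.array(uv).reshape(-1,2);o,d=rays(cm,uv);return o+d*depth[uv[:,1].astype(int),uv[:,0].astype(int)][:,None]
def proj(cm,P):
    K,D,T=cm;Ti=np.linalg.inv(T);return cv2.projectPoints(np.array(P,float).reshape(-1,1,3),cv2.Rodrigues(Ti[:3,:3])[0],Ti[:3,3],K,D)[0].reshape(-1,2)
E
python3 - <<'E'
from h import *
cm=cam('top');d=np.load('pics/top0d.npy')
print(cm[2][:3,3])
# crops enlarged
im=cv2.imread('pics/top0.png')
a=cv2.resize(im[120:210,220:310],None,fx=6,fy=6,interpolation=cv2.INTER_CUBIC);cv2.imwrite('pics/t_st.png',a)
a=cv2.resize(im[175:260,355:465],None,fx=6,fy=6,interpolation=cv2.INTER_CUBIC);cv2.imwrite('pics/t_rk.png',a)
im=cv2.imread('pics/scene0.png')
a=cv2.resize(im[140:240,230:330],None,fx=6,fy=6,interpolation=cv2.INTER_CUBIC);cv2.imwrite('pics/s_rk.png',a)
# height map
v,u=np.mgrid[0:400,0:640];P=dep(cm,np.c_[u.ravel(),v.ravel()],d).reshape(400,640,3)
np.save('pics/P.npy',P)
for n,uv in dict(bowl=(315,256),jar=(184,268),jar2=(499,143),collar=(252,172),scooprim=(437,205),cup=(396,205),post=(243,134),plate=(416,212)).items(): print(n,P[uv[1],uv[0]].round(3))
E
```

```text
[ 0.32956518 -0.03780307  1.10712711]
bowl [0.386 0.036 0.032]
jar [0.359 0.35  0.112]
jar2 [ 0.653 -0.438  0.105]
collar [0.586 0.179 0.139]
scooprim [ 0.487 -0.255  0.171]
cup [ 0.499 -0.168  0.119]
post [0.675 0.197 0.163]
plate [ 0.481 -0.216  0.115]
```

View pics/t_st.png

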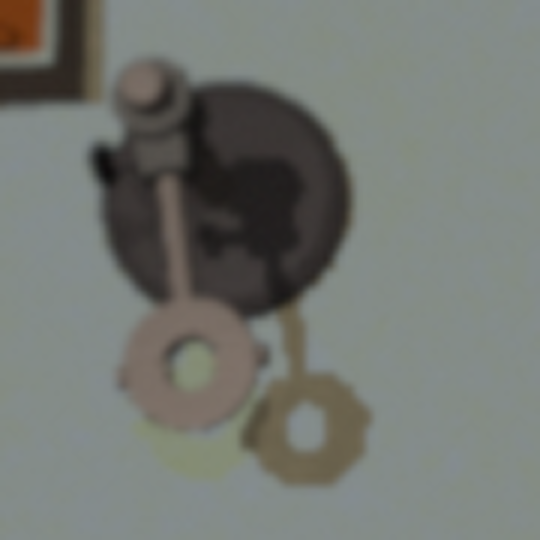

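View pics/t_rk.png

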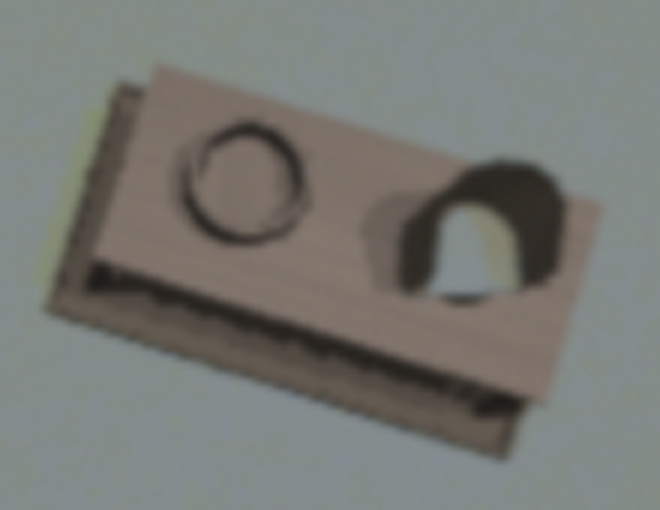

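View pics/s_rk.png

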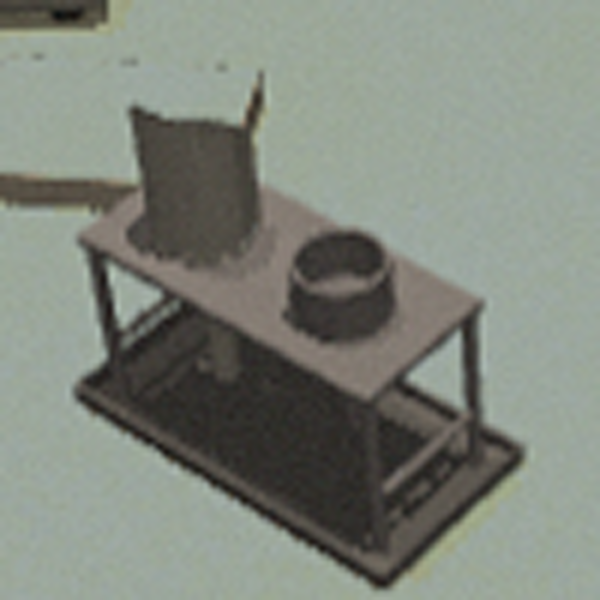

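```bash
python3 - <<'E'
from h import *
cm=cam('top');P=np.load('pics/P.npy');im=cv2.imread('pics/top0.png')
def blob(u0,u1,v0,v1,z0,z1,col=None):
    m=np.zeros(P.shape[:2],np.uint8);s=P[v0:v1,u0:u1];m[v0:v1,u0:u1]=((s[...,2]>z0)&(s[...,2]<z1));return m
# plate
m=blob(355,465,175,260,.108,.122); q=P[m>0][:,:2]; r=cv2.minAreaRect((q*1000).astype(np.float32));print('plate',r, cv2.boxPoints(r).round(0).tolist())
m=blob(420,462,180,250,.135,.215); q=P[m>0];print('scoop n',len(q),q.min(0),q.max(0)); 
for lo,hi in((.135,.155),(.155,.175),(.175,.19),(.19,.215)):
    s=q[(q[:,2]>lo)&(q[:,2]<hi)]; print(lo,len(s)); 
    if len(s)>4: print(cv2.minAreaRect((s[:,:2]*1000).astype(np.float32)),s.mean(0).round(3))
print('scoop heightmap');print((P[196:232:2,416:460:2,2]*1000).astype(int))
# stand
m=blob(220,290,120,205,.13,.15); 
q=P[m>0];print('arm/collar n',len(q))
print((P[160:196:2,234:272:2,2]*1000).astype(int))
m=blob(220,275,120,160,.158,.175);print('post',P[m>0].mean(0),m.sum())
# green
E
```

```text
plate ((479.1230163574219, -208.16693115234375), (189.8868408203125, 86.54415893554688), 70.32926177978516) [[406.0, -283.0], [488.0, -312.0], [552.0, -133.0], [470.0, -104.0]]
scoop n 264 [ 0.45098279 -0.27537967  0.13561703] [ 0.4893726  -0.2264104   0.20483206]
0.135 61
((469.57672119140625, -250.23912048339844), (35.78379821777344, 47.535133361816406), 1.9091802835464478) [ 0.471 -0.252  0.146]
0.155 73
((469.9422302246094, -250.5457000732422), (36.15321731567383, 48.4747428894043), 2.120591878890991) [ 0.471 -0.255  0.165]
0.175 66
((470.8964538574219, -250.52349853515625), (33.16328811645508, 48.45330047607422), 3.8349497318267822) [ 0.472 -0.254  0.182]
0.19 64
((479.3312683105469, -250.36260986328125), (20.545867919921875, 47.85930252075195), 2.2104437351226807) [ 0.482 -0.251  0.198]
scoop heightmap
[[112   0   0   2   2   2  -2   3   1  -1   1  -1   2   2   0   2   0   3
    0   0   0   0]
 [114 113 115 111   0   5   3   3  -2   0   0  -2   1   0   1   0   1  -1
    0   3   2   0]
 [116 113 117 113 115 113 113  -1  -3   1   0   1  -1  -3   0   1   1   0
    2   1   1   2]
 
[... 2555 characters left out ...]
  1    0   -1  139  138  139
   137   -3    0    2    0]
 [   0   -2    2  132  138  144  138  137    0    0  141  143  139  138
     0   -1   -1   -1    0]
 [   0   -4    4   -1  137  140  139  141  141  138  140  139  140  140
     1   -1   -2    0    2]
 [  -1   -7   -1   -1   -3  140  140  138  140  140  137  142  138    1
    -2    0   -1    0    0]
 [   0    0    0    2   -3   -1  138  139  140  138  138    0    1   -1
     2    0   -2    0   -2]
 [   0   -2   -1    0    0   -1    0    0    2    0   -3    0    2    0
     0    0    0    1    0]
 [  -1   -3   -1   -1    1    0   -1    1   -1    0    0   -1    0    2
     2   -4    1    0    0]]
post [0.67566864 0.19546567 0.16521401] 48
```

Request:
servo_tool:
  steps:
    - {"x":10,"y":-10,"z":50,"yaw":2}
    - {"x":40,"y":-35,"z":90,"yaw":4}
    - {"x":80,"y":-70,"z":90,"yaw":6}
    - {"x":120,"y":-105,"z":90,"yaw":8}
    - {"x":160,"y":-140,"z":90,"yaw":10}
    - {"x":210,"y":-180,"z":90,"yaw":12}
    - {"x":260,"y":-220,"z":90,"yaw":14}
    - {"x":310,"y":-265,"z":90,"yaw":16}
    - {"x":360,"y":-310,"z":90,"yaw":18}
    - {"x":400,"y":-345,"z":90,"yaw":18}
    - {"x":400,"y":-345,"z":90,"yaw":18}
    - {"x":400,"y":-345,"z":90,"yaw":18}

```text
time: 1.65
ee_pos: [0.555, 0.1823, 0.3072]
tcp_rot: [-179.9, -0.1, -178.4]
wrist_force: [-0.5, -0.0, 0.2]
opening: 0.0854
```

```bash
python3 - <<'E'
from h import *
o=get_obs();p,d=camera('wrist');cv2.imwrite('pics/w1.png',p[:,:,::-1]);np.save('pics/w1d.npy',d);np.save('pics/w1o.npy',o,allow_pickle=True)
print(o['time'],o['q'].round(1),o['ee_pos'].round(4),o['tcp_rot'].round(2),o['wrist_force'])
E
```

```text
1.65 [ 18.2  13.4  29.7 106.4  -0.   16.6] [0.555  0.1823 0.3072] [-1.7994e+02 -6.0000e-02 -1.7843e+02] [-0.45725164 -0.01059572  0.20077874]
```

View pics/w1.png

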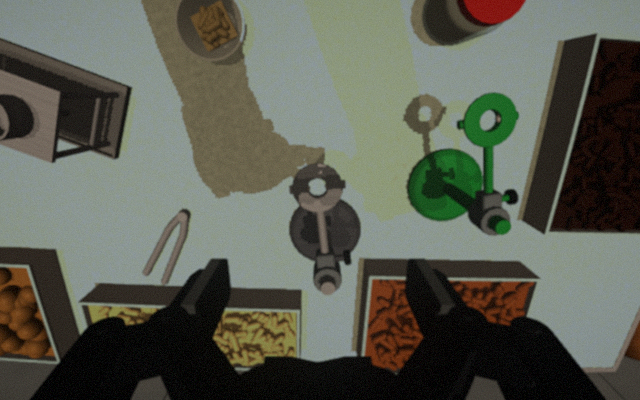

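The wrist view shows the grey collar at about (318,187) with its clamp and post at (327,280). The green look-alike is at (490,118).

```bash
python3 - <<'E'
from h import *
from scipy.optimize import least_squares
def fit(q,r):
    f=lambda p:np.hypot(q[:,0]-p[0],q[:,1]-p[1])-r
    s=least_squares(f,q.mean(0),loss='soft_l1',f_scale=.0015);return s.x,np.abs(s.fun).mean()
def freer(q):
    s=least_squares(lambda p:np.hypot(q[:,0]-p[0],q[:,1]-p[1])-p[2],[*q.mean(0),.02],loss='soft_l1',f_scale=.0015);return s.x
o=np.load('pics/w1o.npy',allow_pickle=True).item()
for name,cm,d,im,c0 in (('wrist',cam('wrist',o),np.load('pics/w1d.npy'),cv2.imread('pics/w1.png'),(318,187)),('top',cam('top'),np.load('pics/top0d.npy'),cv2.imread('pics/top0.png'),(252,181))):
    x0,y0=c0[0]-40,c0[1]-40;S=6
    crop=im[y0:y0+80,x0:x0+80]; dd=d[y0:y0+80,x0:x0+80]
    v,u=np.mgrid[y0:y0+80,x0:x0+80];P=dep(cm,np.c_[u.ravel(),v.ravel()],d).reshape(80,80,3)
    m=((P[...,2]>.128)&(P[...,2]<.15)).astype(np.uint8)
    m=cv2.resize(m*255,None,fx=S,fy=S,interpolation=cv2.INTER_LINEAR);m=cv2.GaussianBlur(m,(0,0),3);m=(m>127).astype(np.uint8)
    cs,h=cv2.findContours(m,cv2.RETR_CCOMP,cv2.CHAIN_APPROX_NONE)
    for c,hh in zip(cs,h[0]):
        if cv2.contourArea(c)<400: continue
        uv=(c.reshape(-1,2)+.5)/S-.5+[x0,y0]
        q=plane(cm,uv,.14)[:,:2]
        if hh[3]<0:
            ctr=plane(cm,[c0],.14)[0,:2]
            k=np.hypot(*(q-ctr).T)<.034; q=q[k]; 
            # drop arm side (x+)
            q=q[q[:,0]<ctr[0]+.018]
            print(name,'outer',fit(q,.028),freer(q),len(q))
        else: print(name,'hole',fit(q,.011),freer(q),len(q),q.mean(0))
    a=cv2.resize(crop,None,fx=7,fy=7,interpolation=cv2.INTER_CUBIC);cv2.imwrite(f'pics/c_{name}.png',a)
# post in both
cm=cam('wrist',o);print('post wrist',plane(cm,[(328,288)],.166)); 
E
```

```text
wrist outer (array([0.56701176, 0.18307447]), np.float64(0.0008306803416302433)) [0.56700565 0.18307437 0.02799396] 661
wrist hole (array([0.56510728, 0.18297928]), np.float64(0.0015377557310045217)) [0.56509333 0.18298359 0.00948755] 306 [0.56511998 0.18297737]
top outer (array([0.56646437, 0.18060671]), np.float64(0.0010819396021047626)) [0.56678908 0.18059822 0.02831026] 291
top hole (array([0.5652737, 0.1794288]), np.float64(0.0013212937852506064)) [0.56528612 0.17939747 0.00973338] 138 [0.56541324 0.17929312]
post wrist [[0.67506578 0.19828052 0.166     ]]
```

View pics/c_wrist.png

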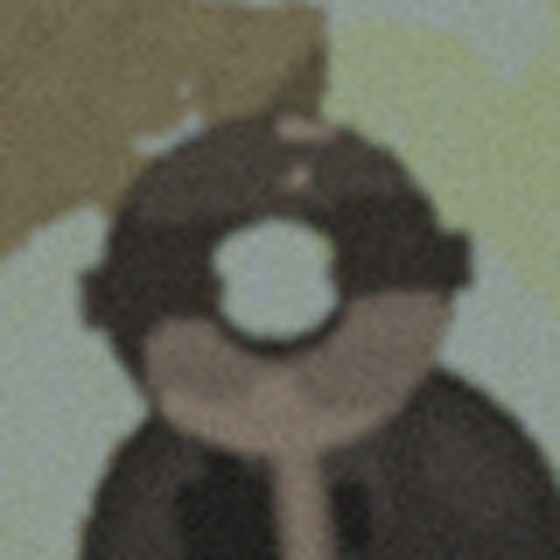

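The collar's centre is at about (0.567, 0.182), and the wrist and top views agree to 2.5 mm. Next I look at the scoop from above.

Request:
servo_tool:
  steps:
    - {"x":-10,"y":-30,"z":20}
    - {"x":-25,"y":-80,"z":20}
    - {"x":-40,"y":-135,"z":20}
    - {"x":-55,"y":-190,"z":20}
    - {"x":-65,"y":-245,"z":20}
    - {"x":-75,"y":-300,"z":20}
    - {"x":-90,"y":-355,"z":20}
    - {"x":-100,"y":-405,"z":20}
    - {"x":-110,"y":-432,"z":20}
    - {"x":-110,"y":-432,"z":20}
    - {"x":-110,"y":-432,"z":20}

```text
schema error: expected keys x, y, z, yaw
```

```bash
python3 - <<'E'
from h import *
o=get_obs();p,d=camera('wrist');cv2.imwrite('pics/w2.png',p[:,:,::-1]);np.save('pics/w2d.npy',d);np.save('pics/w2o.npy',o,allow_pickle=True)
print(o['time'],o['q'].round(1),o['ee_pos'].round(4),o['tcp_rot'].round(2),o['wrist_force'])
cm=cam('wrist',o)
print(proj(cm,[[.463,-.2505,.115],[.463,-.2505,.2]]))
v,u=np.mgrid[0:400,0:640];P=dep(cm,np.c_[u.ravel(),v.ravel()],d).reshape(400,640,3)
m=(P[...,2]>.13)&(P[...,2]<.21)&(np.hypot(P[...,0]-.463,P[...,1]+.2505)<.05)
for lo,hi in((.13,.145),(.145,.16),(.16,.175),(.175,.19),(.19,.21)):
    k=m&(P[...,2]>lo)&(P[...,2]<hi);q=P[k]
    if len(q)>9: print(lo,len(q),np.percentile(q,1,0).round(4),np.percentile(q,99,0).round(4),cv2.minAreaRect((q[:,:2]*1000).astype(np.float32)))
E
```

```text
1.7 [ 18.3  13.3  29.7 106.4  -0.   16.6] [0.5545 0.183  0.3077] [-1.7995e+02 -3.0000e-02 -1.7836e+02] [-1.26290305  0.9157596  -0.33866632]
[[ -66.46487465   83.92606819]
 [-165.97807901   84.20603226]]
```

View pics/w2.png

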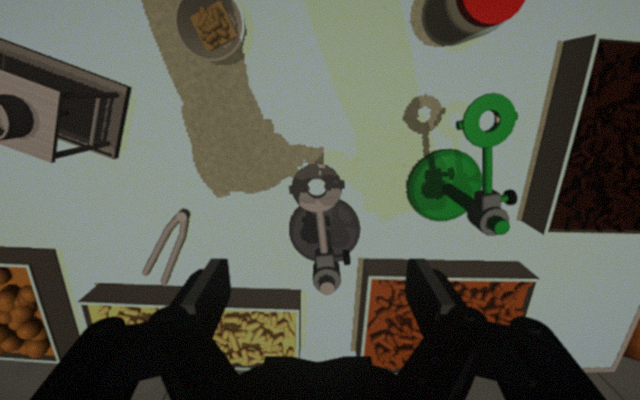

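The call was refused because every row needs all four keys, so the view is the same as before. I'll send it again.

Request:
servo_tool:
  steps:
    - {"x":-10,"y":-30,"z":20,"yaw":0}
    - {"x":-25,"y":-80,"z":20,"yaw":0}
    - {"x":-40,"y":-135,"z":20,"yaw":0}
    - {"x":-55,"y":-190,"z":20,"yaw":0}
    - {"x":-65,"y":-245,"z":20,"yaw":0}
    - {"x":-75,"y":-300,"z":20,"yaw":0}
    - {"x":-90,"y":-355,"z":20,"yaw":0}
    - {"x":-100,"y":-405,"z":20,"yaw":0}
    - {"x":-110,"y":-432,"z":20,"yaw":0}
    - {"x":-110,"y":-432,"z":20,"yaw":0}
    - {"x":-110,"y":-432,"z":20,"yaw":0}

```text
time: 3.12
ee_pos: [0.4445, -0.2475, 0.3284]
tcp_rot: [-180.0, 0.0, -178.2]
wrist_force: [0.9, 0.3, -1.4]
opening: 0.0855
```

```bash
python3 - <<'E'
from h import *
o=get_obs();p,d=camera('wrist');cv2.imwrite('pics/w3.png',p[:,:,::-1]);np.save('pics/w3d.npy',d);np.save('pics/w3o.npy',o,allow_pickle=True)
print(o['time'],o['q'].round(1),o['ee_pos'].round(4),o['tcp_rot'].round(2),o['wrist_force'])
cm=cam('wrist',o)
print(proj(cm,[[.463,-.2505,.115],[.463,-.2505,.2]]))
v,u=np.mgrid[0:400,0:640];P=dep(cm,np.c_[u.ravel(),v.ravel()],d).reshape(400,640,3)
m=(P[...,2]>.13)&(P[...,2]<.21)&(np.hypot(P[...,0]-.463,P[...,1]+.2505)<.05)
for lo,hi in((.13,.145),(.145,.16),(.16,.175),(.175,.19),(.19,.21)):
    k=m&(P[...,2]>lo)&(P[...,2]<hi);q=P[k]
    if len(q)>9: print(lo,len(q),np.percentile(q,1,0).round(4),np.percentile(q,99,0).round(4),cv2.minAreaRect((q[:,:2]*1000).astype(np.float32)))
E
```

```text
3.125 [-29.1   3.4  21.  107.5  -0.  -30.8] [ 0.4445 -0.2475  0.3284] [-1.7995e+02  4.0000e-02 -1.7825e+02] [ 0.85703097  0.26298034 -1.35292835]
[[313.75910718 182.54350231]
 [312.82321593 205.86973414]]
0.13 215 [ 0.4519 -0.2736  0.1302] [ 0.4888 -0.2252  0.1449] ((470.7266845703125, -248.7827911376953), (36.6480598449707, 49.648658752441406), 1.8303980827331543)
0.145 247 [ 0.4518 -0.2735  0.1452] [ 0.4886 -0.2255  0.1598] ((470.5826110839844, -248.98243713378906), (36.329586029052734, 49.71342849731445), 1.9134012460708618)
0.16 298 [ 0.452  -0.2739  0.1601] [ 0.4886 -0.2248  0.1747] ((470.5273132324219, -249.14988708496094), (36.465938568115234, 49.890907287597656), 1.5733115673065186)
0.175 375 [ 0.4561 -0.274   0.175 ] [ 0.4887 -0.2248  0.1897] ((472.1856384277344, -249.0429229736328), (33.56452178955078, 49.65949249267578), 1.9736541509628296)
0.19 395 [ 0.4718 -0.2731  0.1903] [ 0.4909 -0.225   0.2029] ((480.9794921875, -248.774658203125), (49.471527099609375, 20.733713150024414), 89.81360626220703)
```

View pics/w3.png

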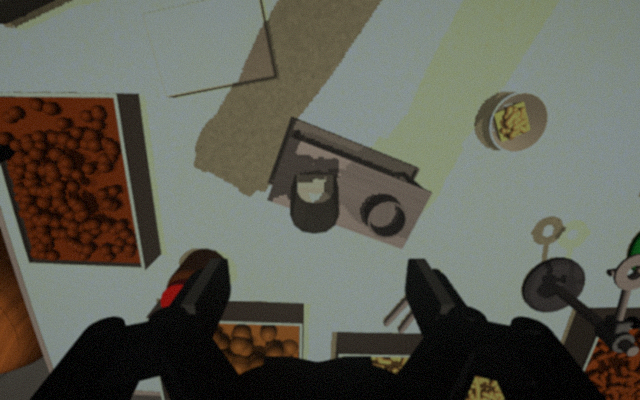

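The scoop is at (315,200) in the wrist view, its axis at about (0.4635, -0.2495) with a yaw of about 181.8°, which matches the tool. The cup is at (383,213). Descending to TCP z = 0.160.

Request:
servo_tool:
  steps:
    - {"x":10,"y":-1,"z":-30,"yaw":0}
    - {"x":19,"y":-2,"z":-60,"yaw":0}
    - {"x":19,"y":-2,"z":-90,"yaw":0}
    - {"x":19,"y":-2,"z":-115,"yaw":0}
    - {"x":19,"y":-2,"z":-135,"yaw":0}
    - {"x":19,"y":-2,"z":-150,"yaw":0}
    - {"x":19,"y":-2,"z":-160,"yaw":0}
    - {"x":19,"y":-2,"z":-168,"yaw":0}
    - {"x":19,"y":-2,"z":-168,"yaw":0}
    - {"x":19,"y":-2,"z":-168,"yaw":0}
  grip: 74
  grip_force: 40

```text
time: 4.42
ee_pos: [0.4638, -0.2495, 0.1609]
tcp_rot: [-179.9, 0.1, -178.2]
wrist_force: [0.6, -0.4, 0.2]
opening: 0.0739
```

```bash
python3 - <<'E'
from h import *
o=get_obs();p,d=camera('wrist');q,d2=camera('scene')
a=cv2.resize(q[120:240,220:340],None,fx=4,fy=4)
im=np.zeros((480,640+480,3),np.uint8);im=cv2.hconcat([cv2.resize(p,(400,250)),cv2.resize(a,(250,250))])
cv2.imwrite('pics/g1.png',im[:,:,::-1])
print(o['ee_pos'].round(4),o['tcp_rot'].round(2),o['wrist_force'].round(2),o['opening'])
E
```

```text
[ 0.4638 -0.2495  0.1609] [-1.7993e+02  8.0000e-02 -1.7822e+02] [ 0.57 -0.38  0.16] 0.07393138221405328
```

View pics/g1.png

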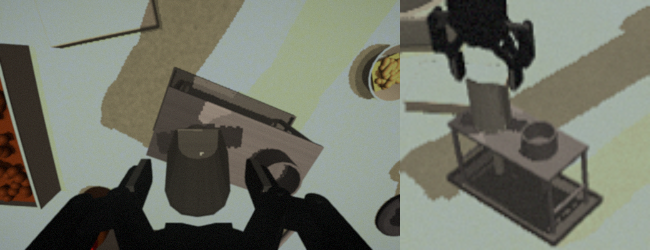

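The fingers straddle the bowl's walls and stay clear of the cup (tips near (140,170) and (255,170)). Closing.

Request:
servo_tool:
  steps:
    - {"x":0,"y":0,"z":0,"yaw":0}
    - {"x":0,"y":0,"z":0,"yaw":0}
    - {"x":0,"y":0,"z":0,"yaw":0}
    - {"x":0,"y":0,"z":0,"yaw":0}
    - {"x":0,"y":0,"z":0,"yaw":0}
    - {"x":0,"y":0,"z":0,"yaw":0}
  grip: 40
  grip_force: 60

```text
time: 5.28
ee_pos: [0.4639, -0.2495, 0.1609]
tcp_rot: [-179.9, 0.1, -178.2]
wrist_force: [0.4, -0.3, -0.2]
opening: 0.0399
```

```bash
python3 - <<'E'
from h import *
o=get_obs();p,d=camera('wrist');q,d2=camera('scene')
a=cv2.resize(q[120:240,220:340],None,fx=4,fy=4)
im=cv2.hconcat([cv2.resize(p,(400,250)),cv2.resize(a,(250,250))])
cv2.imwrite('pics/g2.png',im[:,:,::-1])
print(o['ee_pos'].round(4),o['tcp_rot'].round(2),o['wrist_force'].round(2),o['torque'].round(2),o['opening'])
E
```

```text
[ 0.4639 -0.2495  0.1609] [-1.7993e+02  8.0000e-02 -1.7822e+02] [ 0.38 -0.29 -0.22] [ 0.04 -0.03  0.02] 0.039922134052362813
```

View pics/g2.png

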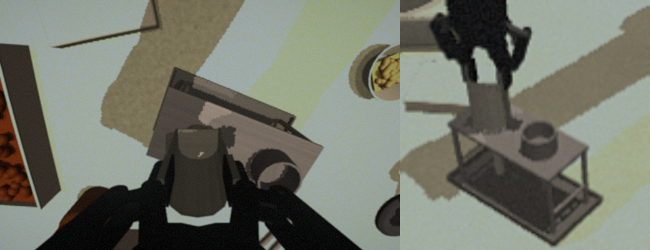

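```bash
python3 - <<'E'
from h import *
o=get_obs();p,d=camera('wrist');q,d2=camera('scene');t,d3=camera('top')
a=cv2.resize(q[120:240,220:340],(600,600),interpolation=cv2.INTER_CUBIC);cv2.imwrite('pics/g3s.png',a[:,:,::-1])
cv2.imwrite('pics/g3w.png',p[:,:,::-1])
cm=cam('wrist',o);v,u=np.mgrid[0:400,0:640];P=dep(cm,np.c_[u.ravel(),v.ravel()],d).reshape(400,640,3)
print((P[200:370:8,210:420:8,2]*1000).astype(int))
E
```

```text
[[ -1  -2  -1  -1   0 113 114 114 114 113 113 113 114  90 112 112 113 114
  112 114 114 114 113 116 114 113 114]
 [ -1  -1   0  -1  -1 114 113 315 113 117 117 117 117 118 115 118 116 118
  113 114 112 113 114 114 113 114 114]
 [ -1  -2  -2  -2  -1 114 111 114 113 131 118 117 118 117 117 117 118 117
  132 113 113 113 113 114 114 115 113]
 [ -1  -1  -1   0 113 114 113 114 114 132 118 118 117 117 118 116 117 117
  144 113 114 113 113 114 114 113 114]
 [ -1  -1  -2  -3 113 114 113 114 157 134 117 118 117 118 117 117 117 117
  150 113 114 113 114 113 114 112 112]
 [ -2   0  -1  -1 113 113 113 114 167 135 117 117 118 118 118 117 117 117
  152 166 114 113 112 113 114 114 114]
 [ -1  -2  -1 114 114 113 114 180 180 138 121 117 118 117 117 117 117 127
  153 179 179 113 113 115 315 114 122]
 [ -1  -1  -1  -1  -1  -1 114 187 187 144 132 125 120 121 120 122 127 135
  155 187 187 112 115 113 114 122 131]
 [ -1   0  -1  -1  -1 187 195 194 189 150 142 135 132 130 132 132 138 144
  156 192 195 187 188 112 117 129 136]
 [ -1  -1   0   0  -1 194 202 202 192 157 149 144 141 141 141 142 147 151
  162 193
[... 686 characters left out ...]
 232 232 232 232 226]
 [229 227 242 242 241 240 241 211 198 197 195 194 193 192 192 193 194 197
  199   0 212 241 241 241 241 241 228]
 [228 227 244 245 244 244 245  -1  -1 200 199 198 198 198 199 197 199 199
    0   0 245 245 245 245 244 245 228]
 [228 227 248 248 247 248 248 248   0  -1  -1 201 201 202 201 200 201   0
   -1   0 247 247 246 247 247 247 228]
 [228 228 250 250 251 251 250 250  -1  -1   0  -2  -1  -1  -1   0   0  -1
    0  -1 250 251 251 250 251 251 228]
 [226  -2 253 253 252 253 253 253 246 247 245 246 247  -2   0 247 246 247
  246 247 252 253 253 254 253 252  -1]
 [  1   0 255 256 255 255 255 256 250 249 249 250 251 249 250 250 250 250
  250 250 255 256 255 256 255 256   0]]
```

View pics/g3s.png

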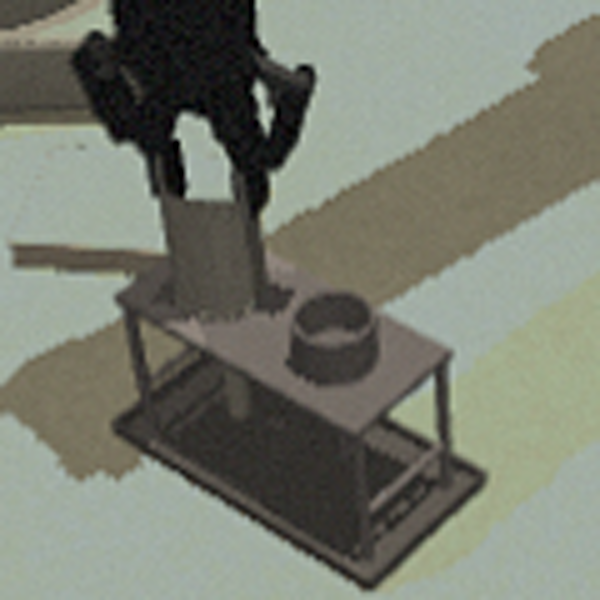

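View pics/g3w.png

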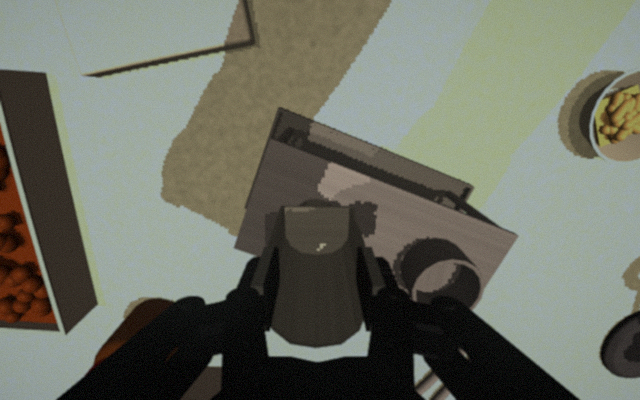

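Request:
servo_tool:
  steps:
    - {"x":0,"y":0,"z":0,"yaw":0}
    - {"x":0,"y":0,"z":0,"yaw":0}
    - {"x":0,"y":0,"z":0,"yaw":0}
    - {"x":0,"y":0,"z":0,"yaw":0}
  grip: 30
  grip_force: 60

```text
time: 6.02
ee_pos: [0.4639, -0.2495, 0.1609]
tcp_rot: [-179.9, 0.1, -178.2]
wrist_force: [-0.9, 0.4, -0.6]
opening: 0.0302
```

```bash
python3 - <<'E'
from h import *
o=get_obs();p,d=camera('wrist');q,d2=camera('scene')
a=cv2.resize(q[120:240,220:340],None,fx=4,fy=4)
im=cv2.hconcat([cv2.resize(p,(400,250)),cv2.resize(a,(250,250))])
cv2.imwrite('pics/g4.png',im[:,:,::-1])
print(o['time'],o['ee_pos'].round(4),o['tcp_rot'].round(2),o['wrist_force'].round(2),o['torque'].round(2),o['opening'])
cm=cam('wrist',o);v,u=np.mgrid[0:400,0:640];P=dep(cm,np.c_[u.ravel(),v.ravel()],d).reshape(400,640,3)
# profile along y for row slices
for r in (240,250,260,270):
    print(r,[(c,*(P[r,c,1:]*1000).astype(int)) for c in range(240,404,6)])
E
```

```text
6.025 [ 0.4639 -0.2495  0.1609] [-1.7993e+02  8.0000e-02 -1.7822e+02] [-0.86  0.44 -0.56] [ 0.05  0.02 -0.02] 0.030206142924993525
240 [(240, np.int64(-303), np.int64(114)), (246, np.int64(-299), np.int64(113)), (252, np.int64(-295), np.int64(113)), (258, np.int64(-290), np.int64(114)), (264, np.int64(-286), np.int64(112)), (270, np.int64(-274), np.int64(167)), (276, np.int64(-271), np.int64(161)), (282, np.int64(-271), np.int64(136)), (288, np.int64(-269), np.int64(117)), (294, np.int64(-264), np.int64(117)), (300, np.int64(-260), np.int64(118)), (306, np.int64(-256), np.int64(118)), (312, np.int64(-252), np.int64(116)), (318, np.int64(-247), np.int64(117)), (324, np.int64(-243), np.int64(118)), (330, np.int64(-239), np.int64(117)), (336, np.int64(-235), np.int64(117)), (342, np.int64(-231), np.int64(118)), (348, np.int64(-227), np.int64(122)), (354, np.int64(-227), np.int64(151)), (360, np.int64(-226), np.int64(165)), (366, np.int64(-213), np.int64(114)), (372, np.int64(-208), np.int64(114)), (378, np.int64(-204), np.int64(114)), (384, np.int64(-200), np.int64(114)), (390, np.int64
[... 2596 characters left out ...]
 np.int64(145)), (300, np.int64(-259), np.int64(140)), (306, np.int64(-255), np.int64(140)), (312, np.int64(-251), np.int64(139)), (318, np.int64(-247), np.int64(138)), (324, np.int64(-243), np.int64(139)), (330, np.int64(-239), np.int64(140)), (336, np.int64(-236), np.int64(143)), (342, np.int64(-232), np.int64(147)), (348, np.int64(-233), np.int64(182)), (354, np.int64(-233), np.int64(199)), (360, np.int64(-230), np.int64(199)), (366, np.int64(-228), np.int64(200)), (372, np.int64(-224), np.int64(194)), (378, np.int64(-221), np.int64(193)), (384, np.int64(-197), np.int64(113)), (390, np.int64(-193), np.int64(114)), (396, np.int64(-188), np.int64(114)), (402, np.int64(-186), np.int64(120))]
```

View pics/g4.png

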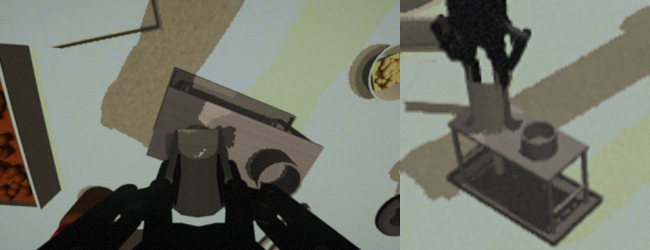

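```bash
python3 - <<'E'
from h import *
o=get_obs();p,d=camera('wrist')
cv2.imwrite('pics/g5.png',cv2.resize(p[200:400,200:440],(720,600),interpolation=cv2.INTER_CUBIC)[:,:,::-1])
cm=cam('wrist',o);T=pose(o)
for l in ([0.011,.015,.022],[-.011,.015,.022],[0.011,.015,-.012],[0.011,.015,0]):
    P=(T@np.array([*l,1]))[:3];print(l,P.round(4),proj(cm,P))
v,u=np.mgrid[0:400,0:640];P=dep(cm,np.c_[u.ravel(),v.ravel()],d).reshape(400,640,3)
for c in (284,288,350,354): print(c,[(r,*(P[r,c]*1000).astype(int).tolist()) for r in range(232,290,4)])
E
```

```text
[0.011, 0.015, 0.022] [ 0.4525 -0.2349  0.1389] [[340.42639207 219.46098221]]
[-0.011, 0.015, 0.022] [ 0.4745 -0.2342  0.1389] [[339.59593401 251.36611158]]
[0.011, 0.015, -0.012] [ 0.4524 -0.2348  0.1729] [[345.1962801  244.65883044]]
[0.011, 0.015, 0] [ 0.4524 -0.2349  0.1609] [[343.307733   234.67607813]]
284 [(232, 468, -271, 123), (236, 471, -271, 124), (240, 474, -271, 125), (244, 475, -270, 128), (248, 451, -265, 179), (252, 451, -264, 184), (256, 451, -264, 187), (260, 451, -264, 191), (264, 452, -264, 193), (268, 454, -264, 193), (272, 455, -263, 195), (276, 457, -263, 195), (280, 460, -263, 194), (284, 461, -263, 194), (288, 462, -263, 197)]
288 [(232, 471, -269, 117), (236, 474, -269, 118), (240, 478, -269, 117), (244, 479, -268, 121), (248, 455, -264, 173), (252, 456, -263, 175), (256, 458, -263, 175), (260, 460, -263, 176), (264, 462, -263, 176), (268, 464, -263, 177), (272, 466, -263, 178), (276, 468, -263, 178), (280, 469, -263, 179), (284, 472, -263, 179), (288, 483, -264, 167)]
350 [(232, 464, -227, 130), (236, 467, -227, 131), (240, 469, -227, 132), (244, 471, -227, 133), (248, 450, -233, 179), (252, 450, -233, 183), (256, 450, -233, 187), (260, 452, -234, 189), (264, 454, -233, 189), (268, 455, -233, 189), (272, 457, -233, 190), (276, 459, -233, 191), (280, 461, -233, 191), (284, 462, -233, 192), (288, 464, -233, 193)]
354 [(232, 455, -227, 150), (236, 457, -227, 150), (240, 459, -227, 152), (244, 462, -227, 152), (248, 450, -231, 179), (252, 451, -231, 182), (256, 450, -232, 187), (260, 451, -232, 190), (264, 451, -232, 194), (268, 450, -233, 198), (272, 450, -233, 201), (276, 450, -234, 205), (280, 451, -234, 205), (284, 453, -233, 206), (288, 454, -234, 207)]
```

View pics/g5.png

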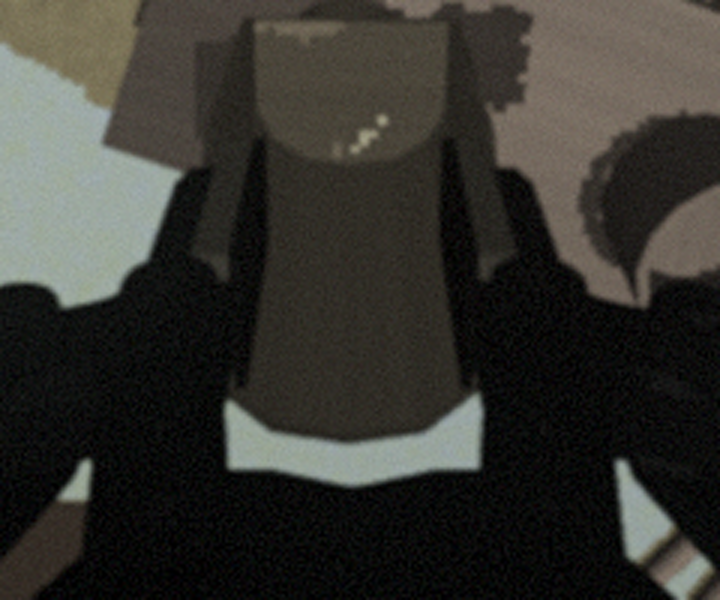

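```bash
python3 - <<'E'
from h import *
c=camera_params('wrist');H=np.array(c['hand_eye']);print(H.round(4))
for n in ('w1','w3'):
    o=np.load(f'pics/{n}o.npy',allow_pickle=True).item();d=np.load(f'pics/{n}d.npy');K,D,_=cam('wrist',o)
    v,u=np.mgrid[0:400,0:640];P=dep((K,D,H),np.c_[u.ravel(),v.ravel()],d).reshape(400,640,3)
    for r in range(256,320,6): print(r,[(cc,*(P[r,cc]*1000).astype(int).tolist()) for cc in (205,212,219,226,411,418,425,432)])
o=get_obs();p,d=camera('wrist');K,D,_=cam('wrist',o);P=dep((K,D,H),np.c_[u.ravel(),v.ravel()],d).reshape(400,640,3)
k=(d>0)&(d<.22);q=P[k];print(len(q)); k2=(np.abs(q[:,1])<.03)&(q[:,2]>-.06)
h=q[k2];print(np.percentile(h[:,2],[90,95,99,100]))
for c in (270,276,284,288,292):
    print(c,[(r,*(P[r,c]*1000).astype(int).tolist()) for r in range(236,300,6)])
E
```

```text
[[-1.000e-04 -9.483e-01 -3.174e-01  8.320e-02]
 [ 1.000e+00 -5.000e-04  1.300e-03  6.000e-04]
 [-1.400e-03 -3.174e-01  9.483e-01 -1.543e-01]
 [ 0.000e+00  0.000e+00  0.000e+00  1.000e+00]]
256 [(205, -173, -189, 309), (212, -173, -177, 309), (219, -173, -165, 309), (226, -172, -153, 307), (411, -172, 159, 307), (418, -173, 171, 308), (425, -172, 183, 307), (432, -173, 195, 308)]
262 [(205, -185, -191, 309), (212, 12, -46, -32), (219, 12, -43, -32), (226, 9, -41, -27), (411, 11, 43, -30), (418, 12, 46, -32), (425, 12, 49, -32), (432, -178, 192, 298)]
268 [(205, 12, -48, -37), (212, 12, -45, -37), (219, 12, -42, -37), (226, 6, -42, -28), (411, 9, 43, -32), (418, 13, 44, -38), (425, 12, 47, -37), (432, -178, 185, 278)]
274 [(205, 12, -46, -42), (212, 12, -43, -41), (219, 10, -41, -38), (226, 3, -42, -28), (411, 6, 43, -33), (418, 12, 43, -41), (425, 13, 45, -43), (432, 13, 48, -43)]
280 [(205, 12, -44, -46), (212, 12, -42, -46), (219, 8, -41, -39), (226, 1, -42, -29), (411, 4, 43, -34), (418, 9, 43, -42), (425, 12, 44, -46), (432, 13, 46, -47)]
286 [(205, 12, -43, -50), (212, 11, -41, -
[... 3338 characters left out ...]
)]
284 [(236, -6, -21, 35), (242, -10, -21, 34), (248, 12, -15, -18), (254, 12, -15, -23), (260, 12, -14, -29), (266, 11, -14, -33), (272, 8, -14, -33), (278, 5, -14, -34), (284, 3, -14, -35), (290, 0, -14, -36), (296, -1, -14, -37)]
288 [(236, -10, -19, 42), (242, -14, -19, 41), (248, 9, -14, -13), (254, 6, -14, -13), (260, 3, -14, -14), (266, 0, -14, -16), (272, -1, -14, -17), (278, -4, -14, -18), (284, -7, -14, -19), (290, -20, -15, -6), (296, -19, -15, -12)]
292 [(236, -9, -16, 41), (242, -14, -17, 42), (248, -18, -17, 41), (254, -19, -16, 33), (260, -20, -16, 26), (266, -20, -15, 19), (272, -19, -14, 11), (278, -20, -14, 5), (284, -20, -14, 0), (290, -20, -13, -5), (296, -21, -13, -10)]
```

The fingers closed on air. In the wrist depth the fingertips sit at tool z = -12 mm, about 35 mm farther back than stated, and just above the wall tops. World heights from the same camera are right (plate 114 mm), so I'll trust the image. I'll open, then go 36 mm lower.

Request:
servo_tool:
  steps:
    - {"x":0,"y":0,"z":0,"yaw":0}
    - {"x":0,"y":0,"z":0,"yaw":0}
    - {"x":0,"y":0,"z":0,"yaw":0}
    - {"x":0,"y":0,"z":0,"yaw":0}
    - {"x":0,"y":0,"z":0,"yaw":0}
    - {"x":0,"y":0,"z":-8,"yaw":0}
    - {"x":0,"y":0,"z":-16,"yaw":0}
    - {"x":0,"y":0,"z":-24,"yaw":0}
    - {"x":0,"y":0,"z":-30,"yaw":0}
    - {"x":0,"y":0,"z":-36,"yaw":0}
    - {"x":0,"y":0,"z":-36,"yaw":0}
  grip: 74
  grip_force: 60

```text
time: 7.6
ee_pos: [0.4637, -0.2494, 0.1244]
tcp_rot: [-179.9, 0.0, -178.2]
wrist_force: [-0.3, 0.2, 0.4]
opening: 0.0739
```

Request:
servo_tool:
  steps:
    - {"x":0,"y":0,"z":0,"yaw":0}
    - {"x":0,"y":0,"z":0,"yaw":0}
    - {"x":0,"y":0,"z":0,"yaw":0}
    - {"x":0,"y":0,"z":0,"yaw":0}
    - {"x":0,"y":0,"z":0,"yaw":0}
    - {"x":0,"y":0,"z":0,"yaw":0}
  grip: 44
  grip_force: 60

```text
time: 8.35
ee_pos: [0.4638, -0.2495, 0.1248]
tcp_rot: [-179.9, 0.1, -178.2]
wrist_force: [-1.3, 0.1, 4.4]
opening: 0.0496
```

```bash
python3 - <<'E'
from h import *
o=get_obs();p,d=camera('wrist');q,d2=camera('scene')
a=cv2.resize(q[120:240,220:340],(400,400))
im=cv2.hconcat([cv2.resize(p[150:400,200:440],(384,400)),a])
cv2.imwrite('pics/g6.png',im[:,:,::-1])
print(o['time'],o['ee_pos'].round(4),o['tcp_rot'].round(2),o['wrist_force'].round(2),o['torque'].round(2),o['opening'])
E
```

```text
8.35 [ 0.4638 -0.2495  0.1248] [-1.7992e+02  8.0000e-02 -1.7822e+02] [-1.29  0.08  4.39] [-0.03  0.15  0.  ] 0.04963250208840746
```

View pics/g6.png

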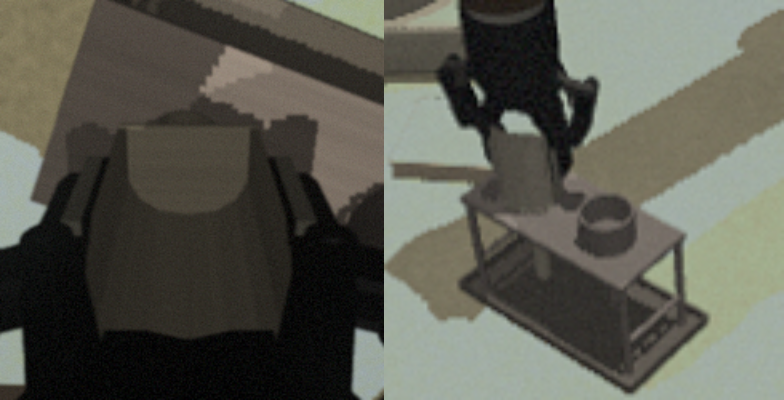

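The scoop is gripped (opening 49.6 mm). Lifting straight up.

Request:
servo_tool:
  steps:
    - {"x":0,"y":0,"z":4,"yaw":0}
    - {"x":0,"y":0,"z":12,"yaw":0}
    - {"x":0,"y":0,"z":28,"yaw":0}
    - {"x":0,"y":0,"z":50,"yaw":0}
    - {"x":0,"y":0,"z":75,"yaw":0}
    - {"x":0,"y":0,"z":100,"yaw":0}
    - {"x":0,"y":0,"z":125,"yaw":0}
    - {"x":0,"y":0,"z":150,"yaw":0}
    - {"x":0,"y":0,"z":165,"yaw":0}
    - {"x":0,"y":0,"z":170,"yaw":0}
    - {"x":0,"y":0,"z":170,"yaw":0}
  grip: 44
  grip_force: 80

```text
time: 9.82
ee_pos: [0.4639, -0.2496, 0.295]
tcp_rot: [-179.9, 0.1, -178.2]
wrist_force: [0.4, 0.5, -2.8]
opening: 0.0489
```

```bash
python3 - <<'E'
from h import *
o=get_obs();p,d=camera('wrist');q,d2=camera('scene')
a=cv2.resize(q[60:240,200:380],(400,400))
im=cv2.hconcat([cv2.resize(p[150:400,200:440],(384,400)),a])
cv2.imwrite('pics/g7.png',im[:,:,::-1])
cv2.imwrite('pics/g7s.png',q[:,:,::-1])
print(o['time'],o['ee_pos'].round(4),o['tcp_rot'].round(2),o['wrist_force'].round(2),o['torque'].round(3),o['opening'])
cs=cam('scene')
for zz in (.115+.1702,.0154+.17): print(proj(cs,[o['ee_pos'][0],o['ee_pos'][1],zz]))
E
```

```text
9.825 [ 0.4639 -0.2496  0.295 ] [-1.7991e+02  9.0000e-02 -1.7822e+02] [ 0.37  0.48 -2.83] [0.056 0.06  0.053] 0.04894694649031946
[[257.34218961 128.78538269]]
[[261.8105012  158.47835043]]
```

View pics/g7.png

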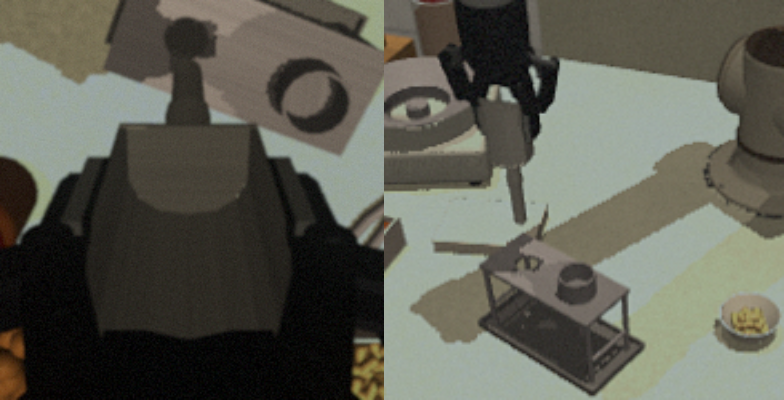

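The wrist view shows the handle hanging straight with its tip at about (317,172), and the cup is still in the rack. Next: the tip in tool coordinates.

```bash
cat > tip.py <<'E'
from h import *
def handle(show=None):
    o=get_obs();p,d=camera('wrist');c=camera_params('wrist');H=np.array(c['hand_eye']);K,D,_=cam('wrist',o)
    v,u=np.mgrid[0:400,0:640];P=dep((K,D,H),np.c_[u.ravel(),v.ravel()],d).reshape(400,640,3)
    m=(d>0)&(np.abs(P[...,0])<.03)&(np.abs(P[...,1])<.02)&(P[...,2]>.015)&(P[...,2]<.125)
    return o,p,d,P,m
if __name__=='__main__':
    o,p,d,P,m=handle()
    q=P[m];print(len(q),'zmax',np.percentile(q[:,2],[50,90,97,100]))
    for lo in np.arange(.02,.12,.01):
        s=q[(q[:,2]>lo)&(q[:,2]<lo+.01)]
        if len(s)>5: print(round(lo,3),len(s),'x',np.percentile(s[:,0],[2,98]).round(4),'y',np.percentile(s[:,1],[2,98]).round(4),'ymid',np.percentile(s[:,1],[2,98]).mean().round(4))
    vv,uu=np.where(m);print('rows',vv.min(),vv.max(),'cols',uu.min(),uu.max())
E
python3 tip.py
```

```text
826 zmax [0.04681126 0.09517763 0.10466022 0.10966938]
0.02 86 x [0.0033 0.0072] y [-0.0052  0.0064] ymid 0.0006
0.03 216 x [0.0008 0.0084] y [-0.0082  0.0093] ymid 0.0006
0.04 132 x [-0.0006  0.0089] y [-0.009   0.0102] ymid 0.0006
0.05 42 x [0.0032 0.008 ] y [-0.006   0.0066] ymid 0.0003
0.06 90 x [0.0003 0.0071] y [-0.0069  0.0081] ymid 0.0006
0.07 77 x [-0.0004  0.0069] y [-0.0072  0.008 ] ymid 0.0004
0.08 66 x [0.0009 0.0071] y [-0.0068  0.0079] ymid 0.0005
0.09 65 x [0.0002 0.0069] y [-0.0071  0.0079] ymid 0.0004
0.1 52 x [-0.0009  0.007 ] y [-0.0073  0.0076] ymid 0.0001
rows 187 226 cols 303 331
```

The handle axis is at tool (-1, +0.4) mm with the tip 110 mm ahead of the TCP, and it is vertical. Moving over the collar.

Request:
servo_tool:
  steps:
    - {"x":6,"y":20,"z":0,"yaw":0}
    - {"x":15,"y":60,"z":0,"yaw":0}
    - {"x":26,"y":110,"z":0,"yaw":0}
    - {"x":40,"y":165,"z":0,"yaw":0}
    - {"x":53,"y":220,"z":0,"yaw":0}
    - {"x":66,"y":275,"z":0,"yaw":0}
    - {"x":79,"y":330,"z":0,"yaw":0}
    - {"x":90,"y":380,"z":0,"yaw":0}
    - {"x":98,"y":415,"z":0,"yaw":0}
    - {"x":102,"y":432,"z":0,"yaw":0}
    - {"x":102,"y":432,"z":-8,"yaw":0}
    - {"x":102,"y":432,"z":-15,"yaw":0}

```text
time: 11.48
ee_pos: [0.5655, 0.1816, 0.2784]
tcp_rot: [-179.9, -0.0, -178.3]
wrist_force: [-0.3, -0.2, -2.8]
opening: 0.0487
```

Request:
servo_tool:
  steps:
    - {"x":0,"y":0,"z":0,"yaw":0}
    - {"x":0,"y":0,"z":0,"yaw":0}

```text
time: 11.72
ee_pos: [0.5654, 0.1807, 0.2787]
tcp_rot: [-179.9, 0.0, -178.3]
wrist_force: [-0.4, -0.7, -2.6]
opening: 0.0491
```

```bash
python3 - <<'E'
from h import *
o=get_obs();p,d=camera('wrist');q,d2=camera('scene');t,d3=camera('top')
a=cv2.resize(q[160:340,320:500],(400,400))
im=cv2.hconcat([cv2.resize(p[100:350,200:440],(384,400)),a])
cv2.imwrite('pics/k1.png',im[:,:,::-1]);cv2.imwrite('pics/k1w.png',p[:,:,::-1]);np.save('pics/k1d.npy',d);np.save('pics/k1o.npy',o,allow_pickle=True)
print(o['time'],o['ee_pos'].round(4),o['tcp_rot'].round(2),o['wrist_force'].round(2),o['torque'].round(3),o['opening'])
cm=cam('wrist',o)
v,u=np.mgrid[0:400,0:640];P=dep(cm,np.c_[u.ravel(),v.ravel()],d).reshape(400,640,3)
tip=o['ee_pos']+[.001,.0004,-.11];print('tip px',proj(cm,tip),'collar px',proj(cm,[.567,.183,.14]))
m=(P[...,2]>.125)&(P[...,2]<.15)&(np.hypot(P[...,0]-.567,P[...,1]-.183)<.034)
s=P[m];print('collar',len(s),np.percentile(s,1,0),np.percentile(s,99,0))
m=(P[...,2]>.16)&(P[...,2]<.2)&(np.hypot(P[...,0]-.567,P[...,1]-.183)<.02)
s=P[m];print('handle',len(s),np.percentile(s,1,0),np.percentile(s,99,0))
E
```

```text
11.725 [0.5654 0.1807 0.2787] [-1.7992e+02  1.0000e-02 -1.7833e+02] [-0.43 -0.73 -2.64] [ 0.036 -0.001 -0.006] 0.049053709694284096
tip px [[316.93848271 194.67501625]] collar px [[318.86818434 186.47584488]]
collar 1771 [0.54085513 0.15416489 0.13315272] [0.58942821 0.21173973 0.1404527 ]
handle 190 [0.55818684 0.17335559 0.16964352] [0.56560793 0.18869158 0.199717  ]
```

View pics/k1.png

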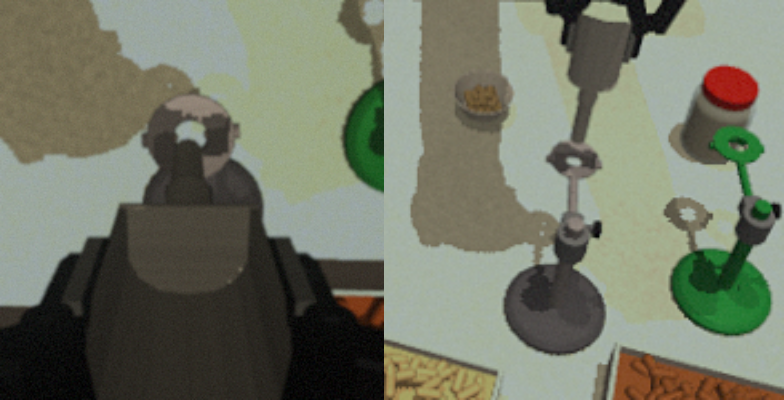

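```bash
python3 - <<'E'
from h import *
from scipy.optimize import least_squares
o=np.load('pics/k1o.npy',allow_pickle=True).item();d=np.load('pics/k1d.npy');cm=cam('wrist',o)
v,u=np.mgrid[0:400,0:640];P=dep(cm,np.c_[u.ravel(),v.ravel()],d).reshape(400,640,3)
m=((P[...,2]>.128)&(P[...,2]<.15)&(np.hypot(P[...,0]-.567,P[...,1]-.183)<.04)).astype(np.uint8)
S=6;x0,y0=260,130
M=cv2.resize(m[y0:y0+110,x0:x0+120]*255,None,fx=S,fy=S,interpolation=cv2.INTER_LINEAR);M=(cv2.GaussianBlur(M,(0,0),3)>127).astype(np.uint8)
cs,_=cv2.findContours(M,cv2.RETR_EXTERNAL,cv2.CHAIN_APPROX_NONE);c=max(cs,key=cv2.contourArea)
q=plane(cm,(c.reshape(-1,2)+.5)/S-.5+[x0,y0],.14)[:,:2]
r=np.hypot(q[:,0]-.567,q[:,1]-.183);ang=np.degrees(np.arctan2(q[:,1]-.183,q[:,0]-.567))
k=(np.abs(r-.028)<.0035)&(np.abs(ang)>60)
s=least_squares(lambda p:np.hypot(q[k,0]-p[0],q[k,1]-p[1])-.028,[.567,.183],loss='soft_l1',f_scale=.001);print(s.x,k.sum(),np.abs(s.fun).mean())
# handle silhouette columns at tip rows
mh=((P[...,2]>.163)&(P[...,2]<.20)&(np.hypot(P[...,0]-.567,P[...,1]-.183)<.02))
for r in range(185,215,4):
    cc=np.where(mh[r])[0]
    if len(cc): 
        z=np.median(P[r,cc,2]);e=plane(cm,[(cc.min()-.5,r),(cc.max()+.5,r)],z);print(r,z.round(4),e[:,1].round(4),e[:,1].mean().round(4),'front x',P[r,cc,0].min().round(4))
E
```

```text
[0.56704682 0.18292369] 699 0.0007479123234733033
189 0.1753 [0.1753 0.1858] 0.1805 front x 0.5583
193 0.1858 [0.1739 0.1881] 0.181 front x 0.5586
197 0.1975 [0.1734 0.1878] 0.1806 front x 0.5584
201 0.1965 [0.1734 0.1888] 0.1811 front x 0.5618
```

Request:
servo_tool:
  steps:
    - {"x":1,"y":2,"z":0,"yaw":0}
    - {"x":1,"y":2,"z":-5,"yaw":0}
    - {"x":1,"y":2,"z":-11,"yaw":0}
    - {"x":1,"y":2,"z":-17,"yaw":0}
    - {"x":1,"y":2,"z":-22,"yaw":0}
    - {"x":1,"y":2,"z":-25,"yaw":0}
    - {"x":1,"y":2,"z":-26,"yaw":0}
    - {"x":1,"y":2,"z":-26,"yaw":0}
    - {"x":1,"y":2,"z":-26,"yaw":0}

```text
time: 13.0
ee_pos: [0.5666, 0.1833, 0.2531]
tcp_rot: [-179.9, 0.1, -178.3]
wrist_force: [-0.4, -0.2, -2.5]
opening: 0.049
```

Request:
servo_tool:
  steps:
    - {"x":0,"y":0,"z":-1,"yaw":0}
    - {"x":0,"y":0,"z":-2,"yaw":0}
    - {"x":0,"y":0,"z":-3,"yaw":0}
    - {"x":0,"y":0,"z":-4,"yaw":0}
    - {"x":0,"y":0,"z":-4,"yaw":0}

```text
time: 13.62
ee_pos: [0.5666, 0.1833, 0.249]
tcp_rot: [-179.9, 0.0, -178.3]
wrist_force: [0.1, 0.9, -2.5]
opening: 0.0491
```

```bash
python3 - <<'E'
from h import *
for i in range(3):
    o=get_obs();p,d=camera('wrist');print(o['time'],o['ee_pos'].round(4),o['wrist_force'].round(2),o['torque'].round(3))
q,_=camera('scene')
a=cv2.resize(q[190:270,360:440],(400,400),interpolation=cv2.INTER_CUBIC)
im=cv2.hconcat([cv2.resize(p[100:350,200:440],(384,400)),a])
cv2.imwrite('pics/k2.png',im[:,:,::-1])
E
```

```text
13.625 [0.5666 0.1833 0.249 ] [ 0.08  0.87 -2.49] [-0.001  0.044 -0.028]
13.675 [0.5666 0.1833 0.249 ] [-0.08 -0.17 -3.8 ] [ 0.024 -0.008 -0.001]
13.725 [0.5666 0.1833 0.2491] [-1.16 -0.17 -2.79] [-0.036  0.026 -0.011]
```

View pics/k2.png

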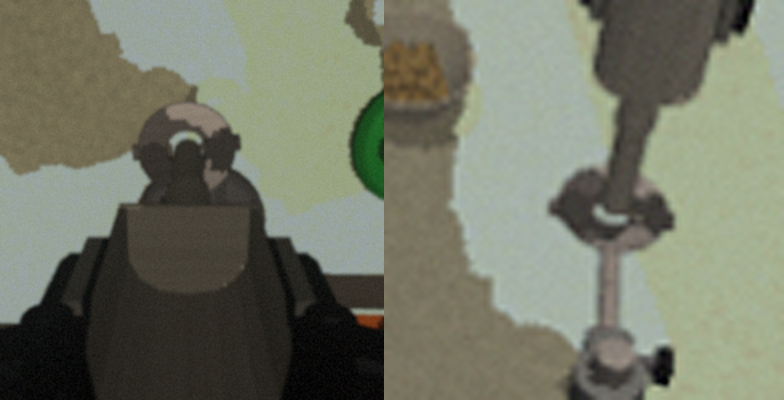

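The tip is at the bore's mouth with no contact force (the -2.6 N is the scoop's weight). Going on gently.

Request:
servo_tool:
  steps:
    - {"x":0,"y":0,"z":-1,"yaw":0}
    - {"x":0,"y":0,"z":-2,"yaw":0}
    - {"x":0,"y":0,"z":-3,"yaw":0}
    - {"x":0,"y":0,"z":-3,"yaw":0}

```text
time: 14.32
ee_pos: [0.5666, 0.1832, 0.246]
tcp_rot: [-179.9, 0.0, -178.3]
wrist_force: [-0.5, 0.4, -2.9]
opening: 0.0487
```

Request:
servo_tool:
  steps:
    - {"x":0,"y":0,"z":-1,"yaw":0}
    - {"x":0,"y":0,"z":-2,"yaw":0}
    - {"x":0,"y":0,"z":-3,"yaw":0}
    - {"x":0,"y":0,"z":-3,"yaw":0}

```text
time: 14.82
ee_pos: [0.5666, 0.1831, 0.2429]
tcp_rot: [-179.9, 0.0, -178.3]
wrist_force: [0.6, -0.3, -3.4]
opening: 0.049
```

```bash
python3 - <<'E'
from h import *
o=get_obs();p,d=camera('wrist');print(o['time'],o['ee_pos'].round(4),o['wrist_force'].round(2),o['torque'].round(3))
q,_=camera('scene')
a=cv2.resize(q[190:270,360:440],(400,400),interpolation=cv2.INTER_CUBIC)
im=cv2.hconcat([cv2.resize(p[100:350,200:440],(384,400)),a])
cv2.imwrite('pics/k3.png',im[:,:,::-1])
E
```

```text
14.825 [0.5666 0.1831 0.2429] [ 0.58 -0.31 -3.42] [-0.278 -0.1   -0.014]
```

View pics/k3.png

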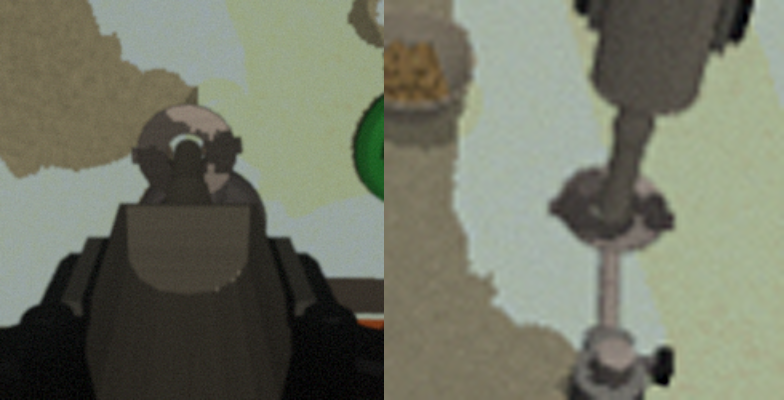

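```bash
cat > st.py <<'E'
from h import *
F=[];M=[]
for i in range(6):
    o=get_obs();F.append(o['wrist_force']);M.append(o['torque']);camera('wrist')
print(o['time'],o['ee_pos'].round(4),np.mean(F,0).round(2),np.mean(M,0).round(3),'op',o['opening'].round(4))
E
python3 st.py
```

```text
Traceback (most recent call last):
  File "st.py", line 5, in <module>
    print(o['time'],o['ee_pos'].round(4),np.mean(F,0).round(2),np.mean(M,0).round(3),'op',o['opening'].round(4))
                                                                                          ^^^^^^^^^^^^^^^^^^
AttributeError: 'float' object has no attribute 'round'
```

```bash
sed -i "s/o\['opening'\].round(4)/round(o['opening'],4)/" st.py; python3 st.py
```

```text
15.475 [0.5666 0.1832 0.243 ] [ 0.56 -1.08 -3.41] [-0.367 -0.072  0.019] op 0.049
```

Request:
servo_tool:
  steps:
    - {"x":0.5,"y":-1,"z":0,"yaw":0}
    - {"x":0.5,"y":-1,"z":0,"yaw":0}
    - {"x":0.5,"y":-1,"z":0,"yaw":0}

```text
time: 15.9
ee_pos: [0.5671, 0.1824, 0.243]
tcp_rot: [-180.0, 0.0, -178.3]
wrist_force: [-0.1, 0.6, -3.5]
opening: 0.0493
```

```bash
python3 st.py
```

```text
16.15 [0.5671 0.1823 0.243 ] [ 0.1   0.35 -3.24] [ 0.119  0.032 -0.009] op 0.0491
```

Lateral force is now about zero. Lowering the straight part of the handle.

Request:
servo_tool:
  steps:
    - {"x":0,"y":0.2,"z":-2,"yaw":0}
    - {"x":0,"y":0.2,"z":-4,"yaw":0}
    - {"x":0,"y":0.2,"z":-6,"yaw":0}
    - {"x":0,"y":0.2,"z":-8,"yaw":0}
    - {"x":0,"y":0.2,"z":-10,"yaw":0}
    - {"x":0,"y":0.2,"z":-10,"yaw":0}

```text
time: 16.95
ee_pos: [0.567, 0.1825, 0.2328]
tcp_rot: [-179.9, 0.0, -178.3]
wrist_force: [0.5, 0.2, -2.6]
opening: 0.0492
```

```bash
python3 st.py
```

```text
17.2 [0.5671 0.1825 0.2331] [ 0.26  0.2  -3.13] [0.106 0.056 0.002] op 0.0487
```

Request:
servo_tool:
  steps:
    - {"x":0,"y":0,"z":-3,"yaw":0}
    - {"x":0,"y":0,"z":-7,"yaw":0}
    - {"x":0,"y":0,"z":-11,"yaw":0}
    - {"x":0,"y":0,"z":-15,"yaw":0}
    - {"x":0,"y":0,"z":-19,"yaw":0}
    - {"x":0,"y":0,"z":-23,"yaw":0}
    - {"x":0,"y":0,"z":-27,"yaw":0}
    - {"x":0,"y":0,"z":-31,"yaw":0}
    - {"x":0,"y":0,"z":-35,"yaw":0}
    - {"x":0,"y":0,"z":-38,"yaw":0}
    - {"x":0,"y":0,"z":-38,"yaw":0}

```text
time: 18.62
ee_pos: [0.567, 0.1824, 0.1947]
tcp_rot: [-179.9, 0.0, -178.3]
wrist_force: [-0.2, 0.1, -3.9]
opening: 0.049
```

```bash
python3 st.py; python3 - <<'E'
from h import *
o=get_obs();p,d=camera('wrist');q,_=camera('scene')
a=cv2.resize(q[190:270,360:440],(400,400),interpolation=cv2.INTER_CUBIC)
im=cv2.hconcat([cv2.resize(p[100:350,200:440],(384,400)),a])
cv2.imwrite('pics/k4.png',im[:,:,::-1])
E
```

```text
18.875 [0.5672 0.1825 0.1953] [-0.02  0.23 -3.15] [-0.013  0.011 -0.021] op 0.0486
```

View pics/k4.png

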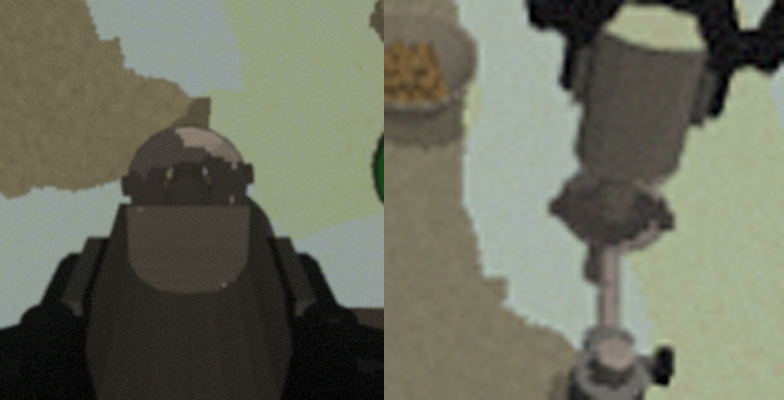

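The handle runs centred through the bore and no load shows. Now pressing the bead past the catches in small steps.

Request:
servo_tool:
  steps:
    - {"x":0,"y":0,"z":-1,"yaw":0}
    - {"x":0,"y":0,"z":-2,"yaw":0}
    - {"x":0,"y":0,"z":-3,"yaw":0}
    - {"x":0,"y":0,"z":-4,"yaw":0}
    - {"x":0,"y":0,"z":-5,"yaw":0}
    - {"x":0,"y":0,"z":-6,"yaw":0}
    - {"x":0,"y":0,"z":-7,"yaw":0}
    - {"x":0,"y":0,"z":-8,"yaw":0}

```text
time: 20.02
ee_pos: [0.5674, 0.1825, 0.1875]
tcp_rot: [-179.9, 0.1, -178.3]
wrist_force: [0.1, -0.2, 1.9]
opening: 0.0493
```

Request:
servo_tool:
  steps:
    - {"x":0,"y":0,"z":-1,"yaw":0}
    - {"x":0,"y":0,"z":-2,"yaw":0}
    - {"x":0,"y":0,"z":-3,"yaw":0}
    - {"x":0,"y":0,"z":-4,"yaw":0}

```text
time: 20.52
ee_pos: [0.5673, 0.1825, 0.1836]
tcp_rot: [-180.0, 0.1, -178.3]
wrist_force: [-1.0, -1.4, 3.2]
opening: 0.0492
```

```bash
python3 st.py
```

```text
20.775 [0.5673 0.1825 0.1832] [-0.9  -0.78  0.69] [-0.109  0.232  0.003] op 0.0488
```

Request:
servo_tool:
  steps:
    - {"x":-0.3,"y":-0.2,"z":-1,"yaw":0}
    - {"x":-0.3,"y":-0.2,"z":-2,"yaw":0}
    - {"x":-0.3,"y":-0.2,"z":-3,"yaw":0}
    - {"x":-0.3,"y":-0.2,"z":-4,"yaw":0}
    - {"x":-0.3,"y":-0.2,"z":-5,"yaw":0}
    - {"x":-0.3,"y":-0.2,"z":-6,"yaw":0}

```text
time: 21.58
ee_pos: [0.567, 0.1823, 0.1771]
tcp_rot: [-179.9, 0.1, -178.3]
wrist_force: [1.1, -0.0, -0.0]
opening: 0.0487
```

Request:
servo_tool:
  steps:
    - {"x":0,"y":0,"z":-1,"yaw":0}
    - {"x":0,"y":0,"z":-2,"yaw":0}
    - {"x":0,"y":0,"z":-3,"yaw":0}
    - {"x":0,"y":0,"z":-4,"yaw":0}
    - {"x":0,"y":0,"z":-5,"yaw":0}
    - {"x":0,"y":0,"z":-6,"yaw":0}

```text
time: 22.32
ee_pos: [0.567, 0.1823, 0.1709]
tcp_rot: [-179.9, 0.1, -178.3]
wrist_force: [0.8, -0.1, 0.0]
opening: 0.0487
```

```bash
python3 st.py
```

```text
22.575 [0.5669 0.1823 0.1707] [ 0.94  0.49 -2.61] [ 0.074 -0.274  0.005] op 0.0489
```

Request:
servo_tool:
  steps:
    - {"x":0.2,"y":0.1,"z":-1,"yaw":0}
    - {"x":0.2,"y":0.1,"z":-2,"yaw":0}
    - {"x":0.2,"y":0.1,"z":-3,"yaw":0}
    - {"x":0.2,"y":0.1,"z":-4,"yaw":0}
    - {"x":0.2,"y":0.1,"z":-5,"yaw":0}
    - {"x":0.2,"y":0.1,"z":-6,"yaw":0}
    - {"x":0.2,"y":0.1,"z":-7,"yaw":0}
    - {"x":0.2,"y":0.1,"z":-8,"yaw":0}

```text
time: 23.62
ee_pos: [0.5669, 0.1823, 0.1624]
tcp_rot: [-179.9, 0.0, -178.3]
wrist_force: [-0.6, -0.5, -3.5]
opening: 0.049
```

Request:
servo_tool:
  steps:
    - {"x":0,"y":0,"z":-1,"yaw":0}
    - {"x":0,"y":0,"z":-2,"yaw":0}
    - {"x":0,"y":0,"z":-3,"yaw":0}
    - {"x":0,"y":0,"z":-4,"yaw":0}
    - {"x":0,"y":0,"z":-5,"yaw":0}
    - {"x":0,"y":0,"z":-6,"yaw":0}
    - {"x":0,"y":0,"z":-6,"yaw":0}

```text
time: 24.5
ee_pos: [0.5669, 0.1823, 0.1563]
tcp_rot: [-179.9, 0.0, -178.3]
wrist_force: [0.6, -0.1, -2.5]
opening: 0.0488
```

```bash
python3 st.py;  python3 - <<'E'
from h import *
o=get_obs();p,d=camera('wrist');q,_=camera('scene')
a=cv2.resize(q[190:270,360:440],(400,400),interpolation=cv2.INTER_CUBIC)
im=cv2.hconcat([cv2.resize(p[100:350,200:440],(384,400)),a])
cv2.imwrite('pics/k5.png',im[:,:,::-1])
E
```

```text
24.75 [0.5669 0.1824 0.1565] [-0.07  0.12 -2.49] [-0.018  0.022  0.012] op 0.0491
```

View pics/k5.png

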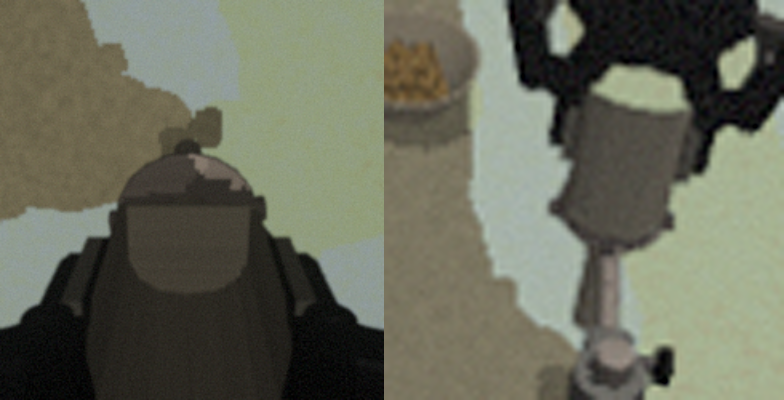

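About 6 mm remain and only the scoop's weight shows. Stepping down until it seats.

Request:
servo_tool:
  steps:
    - {"x":0,"y":0,"z":-1,"yaw":0}
    - {"x":0,"y":0,"z":-2,"yaw":0}
    - {"x":0,"y":0,"z":-3,"yaw":0}
    - {"x":0,"y":0,"z":-4,"yaw":0}
    - {"x":0,"y":0,"z":-5,"yaw":0}
    - {"x":0,"y":0,"z":-5,"yaw":0}

```text
time: 25.65
ee_pos: [0.5669, 0.1823, 0.1514]
tcp_rot: [-179.9, 0.0, -178.3]
wrist_force: [-0.7, 0.3, -3.1]
opening: 0.0492
```

```bash
python3 st.py
```

```text
25.9 [0.567  0.1823 0.1515] [ 0.12 -0.11 -2.97] [ 0.002  0.015 -0.018] op 0.049
```

Request:
servo_tool:
  steps:
    - {"x":0,"y":0,"z":-0.5,"yaw":0}
    - {"x":0,"y":0,"z":-1,"yaw":0}
    - {"x":0,"y":0,"z":-1,"yaw":0}

```text
time: 26.32
ee_pos: [0.5669, 0.1823, 0.1504]
tcp_rot: [-179.9, 0.0, -178.3]
wrist_force: [-0.2, -0.1, -2.7]
opening: 0.0492
```

Request:
servo_tool:
  steps:
    - {"x":0,"y":0,"z":-0.5,"yaw":0}
    - {"x":0,"y":0,"z":-1,"yaw":0}
    - {"x":0,"y":0,"z":-1,"yaw":0}

```text
time: 26.7
ee_pos: [0.567, 0.1824, 0.1499]
tcp_rot: [-179.9, 0.0, -178.3]
wrist_force: [-1.6, 0.1, 2.9]
opening: 0.0489
```

```bash
python3 st.py
```

```text
26.95 [0.567  0.1823 0.1499] [-1.95 -0.64  3.5 ] [-0.054  0.409  0.029] op 0.0492
```

It seats at TCP z 0.1499 (predicted 0.150) with about 6 N on the collar. Letting go.

Request:
servo_tool:
  steps:
    - {"x":0,"y":0,"z":0,"yaw":0}
    - {"x":0,"y":0,"z":0,"yaw":0}
    - {"x":0,"y":0,"z":0,"yaw":0}
    - {"x":0,"y":0,"z":0,"yaw":0}
  grip: 72

```text
time: 27.5
ee_pos: [0.567, 0.1824, 0.1498]
tcp_rot: [-179.9, 0.0, -178.3]
wrist_force: [0.2, 0.6, 0.5]
opening: 0.0719
```

```bash
cat > look.py <<'E'
from h import *
import sys
o=get_obs();p,d=camera('wrist');q,d2=camera('scene')
a=cv2.resize(q[180:280,350:450],(400,400),interpolation=cv2.INTER_CUBIC)
im=cv2.hconcat([cv2.resize(p[100:350,200:440],(384,400)),a])
cv2.imwrite(sys.argv[1],im[:,:,::-1])
cm=cam('wrist',o);v,u=np.mgrid[0:400,0:640];P=dep(cm,np.c_[u.ravel(),v.ravel()],d).reshape(400,640,3)
rr=np.hypot(P[...,0]-.5668,P[...,1]-.1825)
s=P[(rr<.009)&(P[...,2]>.13)&(P[...,2]<.16)];print('bowl floor z (n,med; pre-lift ref 117-118 at plate 114)',len(s),np.median(s[:,2]).round(4) if len(s) else None)
s=P[(rr<.035)&(P[...,2]>.165)&(P[...,2]<.235)&(np.abs(P[...,1]-.1825)<.022)]
if len(s): print('lip zmax',np.percentile(s[:,2],[95,98,100]))
s=P[(rr<.03)&(P[...,2]>.133)&(P[...,2]<.143)&(P[...,0]<.553)];print('collar face z',len(s),np.median(s[:,2]).round(4) if len(s) else None)
E
python3 st.py; python3 look.py pics/k6.png
```

```text
27.75 [0.567  0.1824 0.1499] [ 0.17  0.08 -0.44] [-0.009  0.01   0.016] op 0.0721
bowl floor z (n,med; pre-lift ref 117-118 at plate 114) 674 0.1428
lip zmax [0.2093869  0.23362521 0.23498903]
collar face z 1389 0.1387
```

View pics/k6.png

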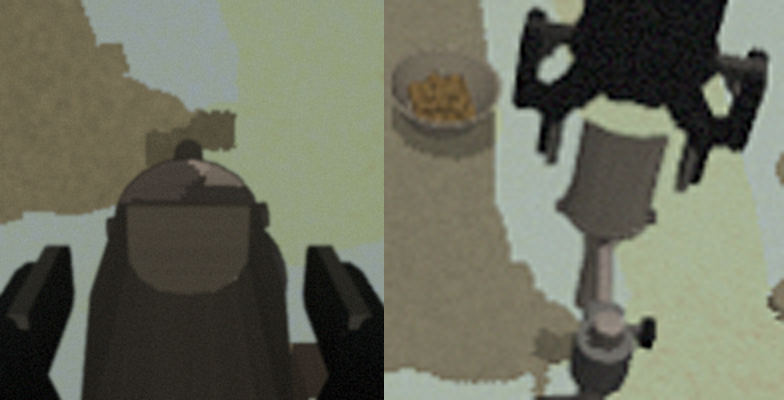

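Released. The bowl floor is 4 mm above the collar face, against 3.5 to 4 mm on the rack, so it is seated. Retreating upward.

Request:
servo_tool:
  steps:
    - {"x":0,"y":0,"z":8,"yaw":0}
    - {"x":0,"y":0,"z":20,"yaw":0}
    - {"x":0,"y":0,"z":40,"yaw":0}
    - {"x":0,"y":0,"z":65,"yaw":0}
    - {"x":0,"y":0,"z":95,"yaw":0}
    - {"x":0,"y":0,"z":125,"yaw":0}
    - {"x":-20,"y":0,"z":150,"yaw":0}
    - {"x":-40,"y":0,"z":160,"yaw":0}
    - {"x":-40,"y":0,"z":160,"yaw":0}
    - {"x":-40,"y":0,"z":160,"yaw":0}

```text
time: 29.15
ee_pos: [0.5274, 0.1824, 0.3098]
tcp_rot: [-179.9, 0.1, -178.3]
wrist_force: [0.5, -0.4, 0.2]
opening: 0.0719
```

```bash
python3 look.py pics/k7.png; python3 - <<'E'
from h import *
o=get_obs();p,d=camera('wrist');cm=cam('wrist',o)
cv2.imwrite('pics/k7w.png',p[:,:,::-1])
v,u=np.mgrid[0:400,0:640];P=dep(cm,np.c_[u.ravel(),v.ravel()],d).reshape(400,640,3)
k=(np.hypot(P[...,0]-.57,P[...,1]-.1825)<.045)&(P[...,2]>.15)&(P[...,2]<.24)
for lo,hi in((.155,.17),(.17,.185),(.185,.2),(.2,.215),(.215,.24)):
    q=P[k&(P[...,2]>lo)&(P[...,2]<hi)]
    if len(q)>9: print(lo,len(q),np.percentile(q,1,0).round(4),np.percentile(q,99,0).round(4))
print(o['time'],o['wrist_force'].round(2))
s,_=camera('scene');cv2.imwrite('pics/k7s.png',s[:,:,::-1])
E
```

```text
bowl floor z (n,med; pre-lift ref 117-118 at plate 114) 192 0.1429
lip zmax [0.22629905 0.22706789 0.22825796]
collar face z 366 0.1388
0.155 336 [0.5557 0.1587 0.1552] [0.5924 0.2071 0.1699]
0.17 385 [0.5559 0.1589 0.1701] [0.5926 0.2073 0.1848]
0.185 467 [0.5557 0.1585 0.1854] [0.5927 0.2077 0.1998]
0.2 568 [0.5605 0.1585 0.2003] [0.5926 0.2077 0.2148]
0.215 575 [0.5757 0.1593 0.2151] [0.5948 0.2074 0.2276]
29.25 [-0.49 -0.43 -0.74]
```

View pics/k7.png

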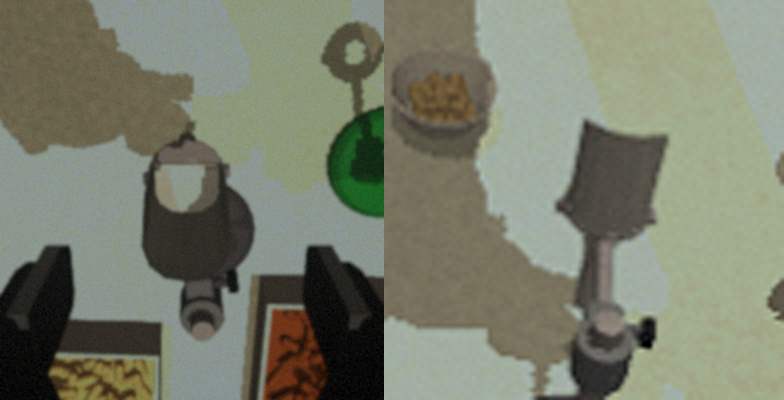

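View pics/k7s.png

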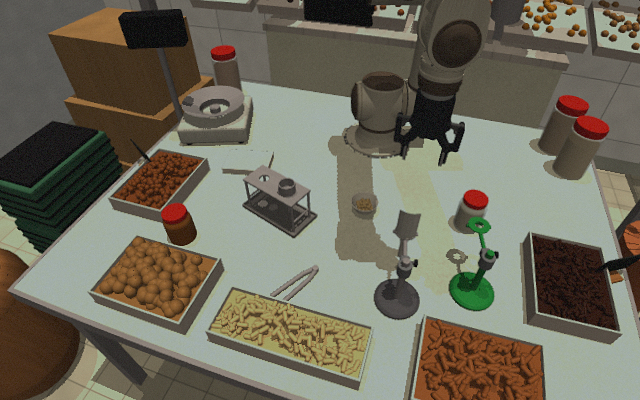

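The scoop stands upright on the grey stand at (408,222), and the cup and everything else are where they were. The lip is at 227.6 mm, 24.7 mm above where it was on the rack (25 expected).

```bash
python3 -c "
from workcell import *
print(job_done())"
```

```text
the job is handed in; nothing more can be done
None
```

The scoop is seated on the grey stand's collar, past its catches and released, and I handed the job in at about 29 s of the 72 s allowed.

- **Grasp:** The first attempt closed on air above the bowl's walls. In the wrist images the fingertips sat about 35 mm farther back than stated. I went 36 mm lower and the grip held at about 49 mm opening, then I lifted the scoop out of the rack.
- **Collar:** I found its centre at about (0.567, 0.183) m from the wrist camera. The top camera gave a y value 2.4 mm lower. A sideways force at the bore's mouth showed I was slightly off, so I shifted 1 mm in y before lowering the handle.
- **Load on the stand:** The readings gave about 6 N pressing past the catches and about 6 N when it seated. I only read forces between short moves, so a brief higher peak could have gone unseen, but nothing pointed near 25 N.
- **Seated:** Contact came at the predicted height. After release, the lip is at 227.6 mm (228 expected), the bowl floor is 4.1 mm above the collar face (3.5 mm above the plate on the rack), and the scoop is upright.
- **Last look:** The gripper is clear of everything, and the cup, jars, bowl, nutcracker and green stand appear unmoved. I judged that by eye and did not measure it.

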